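# Put the set-up bars away in their slotted rack and lock them with the hold-down

## Robot

A 6-joint arm with a two-finger parallel gripper is mounted at the origin on the work surface; the furniture and walls round the work are solid. World frame = base frame: x ahead of the robot, y to its left, z up, the work surface at z = 0. Lengths are in m, angles in rad, forces in N, time in s.
With the tool pointing down it reaches from about 0.35 to 0.925 m from the base axis. Payload 6.4 kg.
Tool frame: the origin (TCP) lies at the very end of the fingers, on their centre line; the grasp point (between the pads) lies 19 mm behind it; z points along the fingers, y is the line along which they close (so a half turn about z gives the same grasp; the last joint's range is limited). The gripper opens to 94 mm and grips with 3 to 60 N. Pads are 16 mm wide; open, the fingers measure 119 mm over their backs; the gripper's body (75 mm by 177 mm) begins 78 mm behind the grasp point.
Start: joints at [1.117, 0.245, 1.558, -0, 1.339, -0.174], TCP at [0.18, 0.625, 0.205] pointing down, gripper open.
Joint ranges: [-3.13, 3.13], [-1.02, 2.26], [0.13, 2.54], [-0.95, 4.09], [0.21, 2.88], [-2.74, 2.74]. Speed limits (rad/s): [2.57, 2.57, 3.14, 3.14, 3.14, 3.14].

## Interface

Orientations are given as a unit quaternion [w, x, y, z].
In Python, from plant import sense, get_image, ticket, finder gives the robot as it stands.
- The arm moves only by the tool jog_arm, never from a script. Its argument "series" is a list of rows, each an object of numbers: "dx", "dy", "dz": the shift along the world's x, y, z scaled (see below); "rx", "ry", "rz": the turn, a rotation vector about the world's x, y, z scaled (see below); "claw": the gripper's target within -1 to 1 (fully open at 1, half-way at 0, shut at -1). In form: [{"dx": .., "dy": .., "dz": .., "rx": .., "ry": .., "rz": .., "claw": ..}, ...]. A call has 1 to 10 rows; each row shifts and turns the commanded pose from where the row before left it; what a row does not reach is not made up. The controller multiplies each number of a shift by 0.04 m and each number of a turn by 4 degrees. A row lasts 1/12 s, in which the tool goes at most 41.7 mm and 7.16 degrees, less where a joint would pass 70% of its speed; a pose out of reach is approached as far as the arm can. A call with a number of a shift or a turn outside -1 to 1 is refused whole. A call with a gripper value outside its range is refused whole. The fingers move at their own pace and stop on an object; "grip_force" is the grip in N (left out, the last holds). Time passes only in rows, so rows that do not move let the fingers close. It gives the time, the measured TCP pose, the force, the opening and the grip force at its end, in the units of the state.
- sense(): the state, without advancing time (a new reading comes with each control period).
- get_image(name): name is "side" or "top" or "wrist"; returns a dict with "image" (384x512x3 uint8, red, green, blue), "z_map" (384x512 float32, m along the optical axis (not along the pixel's ray), 0 where there is no reading), "camera_matrix" (3x3 intrinsics, pixels), "k1" (the pictures are not rectified: a ray, as slopes to the right and down, at radius r is drawn at 1 + k1 r^2 times it, then the intrinsics apply), "R" (3x3) and "t" (3): a world point X has camera coordinates R X + t. Camera axes: x right, y down, z forward; pixel columns grow to the right and rows downward; lengths in m; the calibration is good to about 2 mm. A picture is of the moment at which its call begins.
- ticket.job_done(): hands the job in; it is judged then, once.
Trained networks look in a picture, given as the dict that the camera call returned (one of the last four; its "shot" number tells which), for a name from the list of things; names that differ only in an ending like _2 or _b are one class to them, and where a whole thing is asked for, a point or a joint stands for the part that bears it (a point fixed in the world has none). Each returns a list of dicts, best first, with "conf" (0 to 1); they miss things now and then, are a little off and sometimes report something else, mostly with a low value. They report only what shows in the picture. A call takes as long as a camera call. They do not tell look-alikes from the thing itself.
- finder.recognise(query, picture): "position" ([column, row] in pixels, amid what is visible of it).
- finder.silhouettes(query, picture): "mask" (384x512 bool, what is visible of it) and "position" ([column, row] in pixels, amid what is visible of it).
- finder.mark_of(query, picture): "position" ([column, row] in pixels: a listed point, or the origin of a listed thing).
The state is a dict: "time_s": time; "q": joint angles; "joint_vel": joint speeds; "joint_torque": joint torques, N m; "position": TCP position; "tool_rot": TCP orientation; "contact_force": force on the tool from outside, world axes, zero at the start; "torque": the same for the moment, N m; "gripper_width": finger opening in m; "grasp_force": force on a finger pad.
Only numpy, scipy, OpenCV 4.12 (cv2) and the standard library are available. Lean on these libraries where they do the work, as an engineer would, in place of code of your own. Each camera call takes 0.05 s, during which the arm holds its last target. There are 200 camera calls.

## Task

Lift the hold-down off the slotted rack and set it aside on the bench; then lay every set-up bar on the bench into the slot made for its thickness, each fully down on its ledge; finally put the hold-down back across the bars, flat in the notches of both end posts. Leave the bit case, the battery and the glue bottle where they are.

Things in the scene. Friction and masses are not known exactly. Their poses are not given: they have to be found in the camera images.
- rack: Fixed wooden rack, 310 mm long (y) x 96 (x) x 81 mm high; origin under its centre. Two slotted rails run along y, from 28 to 46 mm either side of the middle; between them it is open down to an 8 mm base board. Five slots cross both rails, from the +y end for bars of 36, 30, 24, 18, 12 mm, with 27 mm between neighbouring seated bars; their tops come level, 66 mm above the bench.
- saddle (a point): Middle of the rack at the height of the notch floors, 69 mm above the bench; axes as the rack's. The hold-down's origin belongs here, its y along the rack's. The notches are in two end posts (14 mm thick, inner faces 141 mm from the middle, 27 mm from the end bars), 36 mm wide at the floor, 50 mm at the top, 12 mm deep.
- holddown: Loose flat aluminium bar 334 (y) x 30 (x) x 8 mm, 0.26 kg, with a black grip block on its middle, 70 (y) x 20 mm (x), 8 to 44 mm above its underside. Origin under its centre, z up. It starts in the notches across the rack. The bench left of the paper rolls, round x 0.46, y 0.445 m, is clear for laying it down along x.
- slot36 (a point): Middle of the 36 mm slot, between the rails, at the height of its flat ledge, 30 mm above the bench, where the 36 mm bar stops; axes as the rack's: the bar lies along x. The slot narrows from 48.5 mm at the mouth to 38.5 mm at the ledge, 12 mm below.
- bar36: Loose square aluminium set-up bar, 36 x 36 mm, 100 mm long, 0.35 kg. Origin at its centre, x along its length. Lies flat on the bench at the start; may be absent.
- slot30 (a point): Middle of the 30 mm slot, between the rails, at the height of its flat ledge, 36 mm above the bench, where the 30 mm bar stops; axes as the rack's: the bar lies along x. The slot narrows from 42.5 mm at the mouth to 32.5 mm at the ledge, 12 mm below.
- bar30: Loose square aluminium set-up bar, 30 x 30 mm, 100 mm long, 0.24 kg. Origin at its centre, x along its length. Lies flat on the bench at the start; may be absent.
- slot24 (a point): Middle of the 24 mm slot, between the rails, at the height of its flat ledge, 42 mm above the bench, where the 24 mm bar stops; axes as the rack's: the bar lies along x. The slot narrows from 36.5 mm at the mouth to 26.5 mm at the ledge, 12 mm below.
- bar24: Loose square aluminium set-up bar, 24 x 24 mm, 100 mm long, 0.16 kg. Origin at its centre, x along its length. Lies flat on the bench at the start; may be absent.
- slot18 (a point): Middle of the 18 mm slot, between the rails, at the height of its flat ledge, 48 mm above the bench, where the 18 mm bar stops; axes as the rack's: the bar lies along x. The slot narrows from 30.5 mm at the mouth to 20.5 mm at the ledge, 12 mm below.
- bar18: Loose square aluminium set-up bar, 18 x 18 mm, 100 mm long, 0.09 kg. Origin at its centre, x along its length. Lies flat on the bench at the start; may be absent.
- slot12 (a point): Middle of the 12 mm slot, between the rails, at the height of its flat ledge, 54 mm above the bench, where the 12 mm bar stops; axes as the rack's: the bar lies along x. The slot narrows from 24.5 mm at the mouth to 14.5 mm at the ledge, 12 mm below.
- bar12: Loose square aluminium set-up bar, 12 x 12 mm, 100 mm long, 0.04 kg. Origin at its centre, x along its length. Lies flat on the bench at the start; may be absent.
- bits: Bystander, loose: red bit case 34 x 88 x 35 mm; origin under its centre.
- battery: Bystander, loose: black and orange tool battery 69 x 118 x 47 mm; origin under its centre.
- glue: Bystander, loose: small yellow glue bottle, 49 mm across, 126 mm high; origin under its centre.
Not all that is in view belongs to the job. Leave any turquoise look-alike of the bar36 alone.

How it is judged:
By the outcome, as a careful person would: the job done as asked, in the order asked, and still so for the second after the job is handed in, with the robot touching nothing.
Of bar36, bar30, bar24, bar18, bar12 only 4 to 5 are there at a start; the rules pass over those that are not, and their reading is None.
At some moment in a run one of bar36, bar30, bar24, bar18, bar12, holddown may be knocked a few centimetres aside while the robot is not near it.
Once in a run the grip may slacken for a moment while it holds something.
It also fails if it takes over 210 s, if anything falls off the work surface, if the arm or the gripper's body presses on something with over 40 N, if the wrist force passes 120 N, or if a joint passes its speed limit or range.

## Working session

There is one attempt and no reset: what is moved stays moved. The work goes in short steps, Python scripts to look and compute and a tool call to move; the robot and the scene stay as the last step left them, time stands still between calls to the robot, and variables do not carry over. Pictures are saved under pics/ and viewed, at most 14 in all, crops included, and the job is handed in when it is done.

Besides the shell and the picture viewer there is one more tool, called by a JSON object that holds its "op" and its "data". jog_arm: Moves the arm, as the interface text tells. Its arguments: {"type":"object","properties":{"series":{"type":"array"},"grip_force":{"type":"number"}},"required":["series"]}

```bash
ls; mkdir -p pics
cat > h.py <<'E'
import numpy as np, cv2
from plant import sense,get_image,ticket,finder
def ray(P,uv):
    K=np.array(P["camera_matrix"]);d=np.array([(uv[0]-K[0,2])/K[0,0],(uv[1]-K[1,2])/K[1,1]])
    s=d.copy()
    for _ in range(10): s=d/(1+P["k1"]*(s@s))
    return np.array([s[0],s[1],1.])
def w_depth(P,uv,z):
    R=np.array(P["R"]);return R.T@(ray(P,uv)*z-np.array(P["t"]))
def w_plane(P,uv,h):
    R=np.array(P["R"]);c=-R.T@np.array(P["t"]);d=R.T@ray(P,uv);return c+d*(h-c[2])/d[2]
def cloud(P):
    K=np.array(P["camera_matrix"]);Z=P["z_map"];H,W=Z.shape
    u,v=np.meshgrid(np.arange(W),np.arange(H));d=np.stack([(u-K[0,2])/K[0,0],(v-K[1,2])/K[1,1]],-1);s=d.copy()
    for _ in range(10): s=d/(1+P["k1"]*(s**2).sum(-1,keepdims=True))
    X=np.concatenate([s,np.ones((H,W,1))],-1)*Z[...,None]
    return (X-np.array(P["t"]))@np.array(P["R"])
def rect(P,mask,h,tol=0.006):
    """minAreaRect of cloud points of mask near height h"""
    C=cloud(P);m=mask&(abs(C[...,2]-h)<tol)&(P["z_map"]>0)
    pts=C[m][:,:2]
    if len(pts)<5: return None
    (c,s,a)=cv2.minAreaRect((pts*1000).astype(np.float32))
    if s[0]<s[1]: s=(s[1],s[0]);a+=90
    return np.array(c)/1000,s,((a+90)%180)-90,len(pts),np.median(C[m][:,2])
def save(P,n,crop=None,f=1):
    I=P["image"][...,::-1]
    if crop: I=I[crop[1]:crop[3],crop[0]:crop[2]]
    cv2.imwrite("pics/"+n,cv2.resize(np.ascontiguousarray(I),None,fx=f,fy=f,interpolation=cv2.INTER_CUBIC))
E
python3 - <<'E'
from h import *
for n in["top","side"]:
    P=get_image(n);save(P,n+"0.png",f=1.5)
    print(n,"campos",-np.array(P["R"]).T@np.array(P["t"]))
    for q in["rack","holddown","bar36","bar30","bar24","bar18","bar12","bits","battery","glue"]:
        for r in finder.silhouettes(q,P)[:3]:
            C=cloud(P);m=np.array(r["mask"])&(P["z_map"]>0);z=np.percentile(C[m][:,2],85) if m.any() else 0
            R=rect(P,np.array(r["mask"]),z)
            print(q,round(r["conf"],2),np.round(r["position"]),round(z,3),None if R is None else (np.round(R[0],3),np.round(R[1]),round(R[2])))
print(sense())
E
```

```text
pics
top campos [ 0.29054117 -0.07098237  1.69008451]
rack 0.71 [241. 162.] 0.06 (array([ 0.608, -0.022]), array([302.,  92.]), -90)
holddown 0.83 [241. 156.] 0.097 (array([ 0.602, -0.024]), array([67.,  7.]), 88)
bar36 0.79 [318. 190.] 0.033 (array([ 0.454, -0.321]), array([94., 29.]), 13)
bar36 0.69 [299. 190.] 0.028 (array([ 0.463, -0.245]), array([96., 24.]), 7)
bar36 0.68 [328. 233.] 0.04 (array([ 0.297, -0.377]), array([99., 36.]), -51)
bar30 0.79 [318. 190.] 0.033 (array([ 0.454, -0.321]), array([94., 29.]), 13)
bar30 0.69 [299. 190.] 0.028 (array([ 0.463, -0.245]), array([96., 24.]), 7)
bar30 0.68 [328. 233.] 0.04 (array([ 0.297, -0.377]), array([99., 36.]), -51)
bar24 0.79 [318. 190.] 0.033 (array([ 0.454, -0.321]), array([94., 29.]), 13)
bar24 0.69 [299. 190.] 0.028 (array([ 0.463, -0.245]), array([96., 24.]), 7)
bar24 0.68 [328. 233.] 0.04 (array([ 0.297, -0.377]), array([99., 36.]), -51)
bar18 0.79 [318. 190.] 0.033 (array([ 0.454, -0.321]), array([94., 29.]), 13)
bar18 0.69 [299. 190.] 0.028 (array([ 0.463, -0.245]), array([96., 24.]), 7)
bar18 0.68 [328. 233.] 0.04 (arr
[... 2331 characters left out ...]
_s': 1.1, 'q': array([ 1.11689091e+00,  2.45115184e-01,  1.55781051e+00, -2.73962742e-06,
        1.33870497e+00, -1.74119327e-01]), 'joint_vel': array([ 0.00157494,  0.0011308 , -0.00179698, -0.00032252,  0.00143953,
       -0.00149853]), 'joint_torque': array([ 4.47290167e-04, -4.15851474e+01, -3.14870167e+01,  6.85195858e-02,
        2.90065835e-02, -1.93633645e-05]), 'position': array([0.17950606, 0.62472527, 0.20543988]), 'tool_rot': array([-4.60215841e-06,  1.39436893e-01,  9.90230959e-01, -1.84869572e-05]), 'contact_force': array([-0.49089751,  0.38424501, -0.38345335]), 'torque': array([-0.03584021,  0.02078324, -0.0242702 ]), 'grasp_force': 0.0, 'gripper_width': 0.09404643925120505}
```

View pictures.

View pics/top0.png

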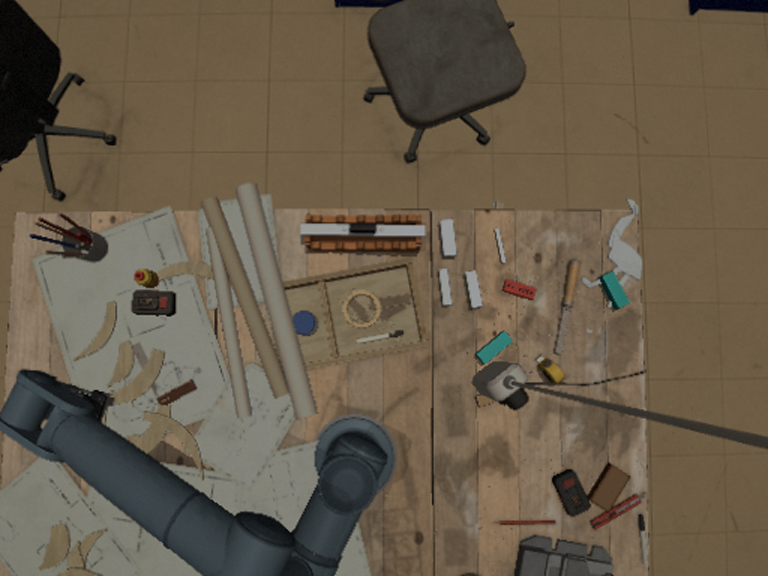

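View pics/side0.png

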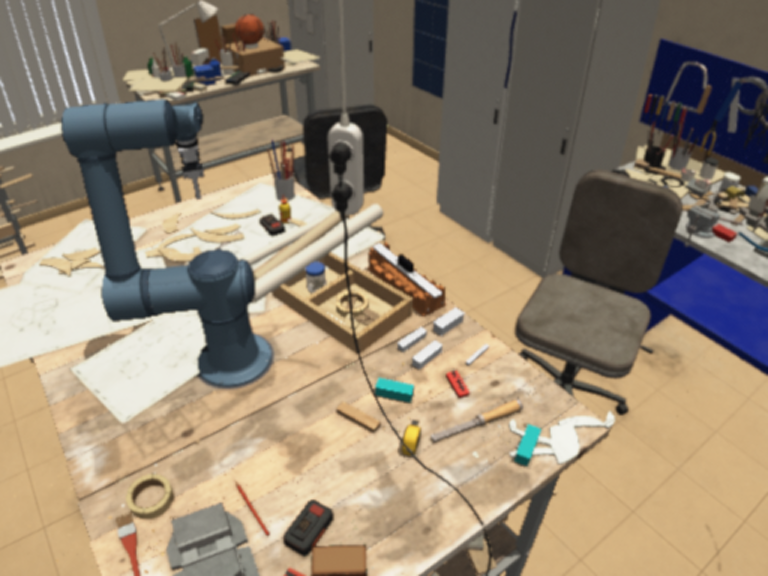

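Top view: rack with hold-down at about (242,156) px. Candidates for bars, in native px: white/aluminium (299,160) thickest, (316,193), (297,191) and (333,164) thinnest. The turquoise look-alikes at (328,233) and (410,193) are to be left alone. The 18 mm or another bar may be absent. A power strip hangs on a cord.

Run:
```python
from h import *
P=get_image("top");C=cloud(P);Z=P["z_map"];I=P["image"].astype(int)
# bright grey blobs on right region
roi=np.zeros(Z.shape,bool);roi[130:215,287:345]=1
m=(roi&(I.min(-1)>135)&(I.max(-1)-I.min(-1)<30)).astype(np.uint8)
n,L,S,ce=cv2.connectedComponentsWithStats(m)
for i in range(1,n):
    if S[i,4]<15: continue
    ys,xs=np.where(L==i); zz=np.percentile(C[L==i][:,2],[10,50,90])
    h=.024
    pts=np.array([w_plane(P,(u,v),h)[:2] for u,v in zip(xs,ys)])*1000
    print(np.round(ce[i]),S[i,4],np.round(zz,3),np.round(np.array(cv2.minAreaRect(pts.astype(np.float32))[0])),cv2.minAreaRect(pts.astype(np.float32))[1:])
save(P,"topcrop.png",(190,130,350,260),4.5)
# tall things in workspace
def tall(P,C,name):
    m=((P["z_map"]>0)&(C[...,2]>.11)&(C[...,0]>.2)&(C[...,0]<.95)&(abs(C[...,1])<.7)).astype(np.uint8)
    n,L,S,ce=cv2.connectedComponentsWithStats(m)
    for i in range(1,n):
        if S[i,4]>6: q=C[L==i];print(name,"tall",np.round(ce[i]),S[i,4],np.round(np.percentile(q,5,0),2),np.round(np.percentile(q,95,0),2))
tall(P,C,"top")
Q=get_image("side");tall(Q,cloud(Q),"side")
# rolls: height profile at few x
for x in (.35,.45,.55,.63):
    s=(abs(C[...,0]-x)<.006)&(C[...,1]>.0)&(C[...,1]<.7)
    p=C[s];o=np.argsort(p[:,1]);print(x,[(round(a*1000),round(b*1000)) for a,b in p[o][::2,1:]])
```

```text
[299. 158.] 181 [0.031 0.036 0.041] [ 599. -257.] ((97.86919403076172, 31.57288932800293), 5.6459641456604)
[333. 163.] 50 [0.007 0.012 0.02 ] [ 575. -401.] ((90.62272644042969, 9.046445846557617), 10.059088706970215)
[297. 191.] 112 [0.02  0.024 0.028] [ 462. -246.] ((96.31446075439453, 21.411306381225586), 6.482590198516846)
[315. 192.] 160 [0.025 0.03  0.036] [ 456. -325.] ((97.74015808105469, 27.553213119506836), 10.423537254333496)
top tall [172. 191.] 3252 [0.23 0.15 0.11] [0.68 0.36 0.13]
top tall [241. 151.] 75 [ 0.6  -0.05  0.11] [0.62 0.01 0.12]
top tall [ 57. 158.] 35 [0.57 0.68 0.11] [0.58 0.69 0.21]
top tall [ 56. 164.] 41 [0.54 0.68 0.12] [0.56 0.69 0.19]
top tall [ 91. 183.] 7 [0.48 0.56 0.11] [0.49 0.57 0.13]
top tall [150. 204.] 56 [0.37 0.32 0.11] [0.42 0.34 0.12]
top tall [152. 214.] 10 [0.36 0.31 0.11] [0.37 0.33 0.12]
top tall [155. 236.] 133 [0.21 0.29 0.11] [0.35 0.32 0.12]
top tall [391. 268.] 1783 [ 0.21 -0.29  0.62] [ 0.26 -0.24  1.37]
top tall [ 27. 257.] 570 [0.2  0.54 0.32] [0.24 0.64 0.54]
side tall [222. 134.] 2753 [ 0.2  -0.31  0.11] [0.6  0.31 0.81]
s
[... 9962 characters left out ...]
, 5), (495, 0), (496, -3), (496, 9), (500, 13), (503, 15), (506, 4), (509, 8), (513, 10), (518, 7), (520, 14), (523, 6), (524, 14), (526, 12), (530, 10), (531, 19), (537, 4), (541, 4), (543, 10), (545, 4), (551, 10), (553, 7), (553, 17), (560, 10), (561, 7), (564, 11), (567, 14), (567, 12), (573, 10), (576, 12), (579, 6), (582, 8), (583, 17), (586, 9), (590, 9), (592, 16), (595, 8), (598, 9), (603, 8), (608, 9), (609, 4), (612, 8), (613, 16), (617, 6), (621, 16), (623, 1), (628, 12), (630, 5), (633, 9), (634, 18), (638, 6), (641, 20), (644, 14), (645, 19), (649, 12), (654, 10), (658, 11), (660, 6), (662, 20), (663, 9), (667, 10), (673, 5), (675, 11), (680, 10), (689, 9), (693, 1), (698, -2)]
```

View pics/topcrop.png

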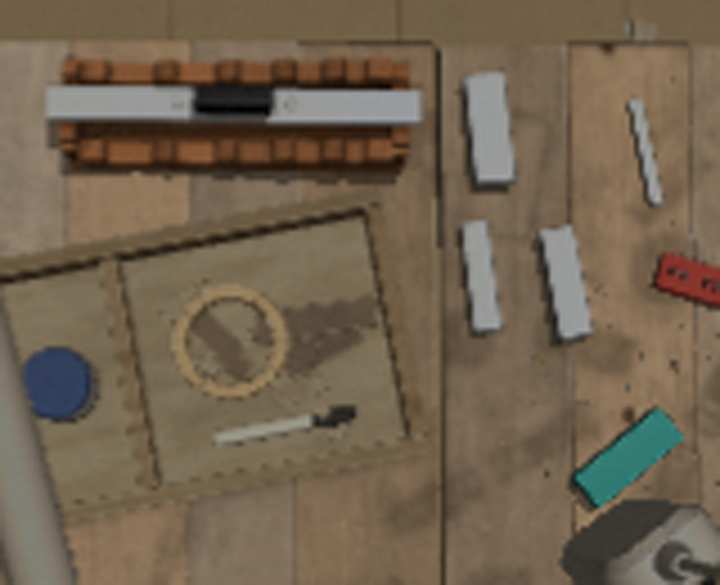

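Run:
```python
from h import *
Q=get_image("side");C=cloud(Q)
m=np.zeros(C.shape[:2],bool);m[75:150,215:245]=1
p=C[m&(Q["z_map"]>0)];p=p[(p[:,0]>.1)&(p[:,0]<.35)&(p[:,1]<-.15)&(p[:,1]>-.4)&(p[:,2]>.2)]
print(len(p),np.round(np.percentile(p,[1,50,99],axis=0),3))
P=get_image("wrist");R=np.array(P["R"]);print("wristcam",np.round(-R.T@P["t"],3),np.round(R[2],2),np.round(R[0],2),P["camera_matrix"][0][0])
```

```text
1340 [[ 0.192 -0.311  0.546]
 [ 0.226 -0.296  0.661]
 [ 0.265 -0.255  0.756]]
wristcam [0.103 0.647 0.384] [ 0.26 -0.08 -0.96] [ 0.28  0.96 -0.  ] 296.44373324338403
```

{"op": "jog_arm", "data": {"series": [{"dx":0.525,"dy":-0.8125,"dz":0.18,"rz":-0.925,"claw":1},{"dx":0.525,"dy":-0.8125,"dz":0.18,"rz":-0.925,"claw":1},{"dx":0.525,"dy":-0.8125,"dz":0.18,"rz":-0.925,"claw":1},{"dx":0.525,"dy":-0.8125,"dz":0.18,"rz":-0.925,"claw":1},{"dx":0.525,"dy":-0.8125,"dz":0.18,"rz":-0.925,"claw":1},{"dx":0.525,"dy":-0.8125,"dz":0.18,"rz":-0.925,"claw":1},{"dx":0.525,"dy":-0.8125,"dz":0.18,"rz":-0.925,"claw":1},{"dx":0.525,"dy":-0.8125,"dz":0.18,"rz":-0.925,"claw":1},{"dx":0.525,"dy":-0.8125,"dz":0.18,"rz":-0.925,"claw":1},{"dx":0.525,"dy":-0.8125,"dz":0.18,"rz":-0.925,"claw":1}]}}

```text
invalid input
```

{"op": "jog_arm", "data": {"series": [{"dx":0.525,"dy":-0.8125,"dz":0.18,"rz":-0.925,"claw":1},{"dx":0.525,"dy":-0.8125,"dz":0.18,"rz":-0.925,"claw":1},{"dx":0.525,"dy":-0.8125,"dz":0.18,"rz":-0.925,"claw":1},{"dx":0.525,"dy":-0.8125,"dz":0.18,"rz":-0.925,"claw":1},{"dx":0.525,"dy":-0.8125,"dz":0.18,"rz":-0.925,"claw":1},{"dx":0.525,"dy":-0.8125,"dz":0.18,"rz":-0.925,"claw":1},{"dx":0.525,"dy":-0.8125,"dz":0.18,"rz":-0.925,"claw":1},{"dx":0.525,"dy":-0.8125,"dz":0.18,"rz":-0.925,"claw":1},{"dx":0.525,"dy":-0.8125,"dz":0.18,"rz":-0.925,"claw":1},{"dx":0.525,"dy":-0.8125,"dz":0.18,"rz":-0.925,"claw":1}]}}

```text
invalid input
```

{"op": "jog_arm", "data": {"series": [{"dx":0.525,"dy":-0.8,"dz":0.18,"rx":0.0,"ry":0.0,"rz":-0.925,"claw":1.0}], "grip_force": 30}}

```text
time_s: 1.38
position: [0.198, 0.5943, 0.2107]
tool_rot: [-0.001, 0.17, 0.986, -0.001]
contact_force: [1.0, 0.0, 0.2]
gripper_width: 0.094
grasp_force: 0.0
```

{"op": "jog_arm", "data": {"series": [{"dx":0.53,"dy":-0.815,"dz":0.18,"rx":0,"ry":0,"rz":-0.93,"claw":1},{"dx":0.53,"dy":-0.815,"dz":0.18,"rx":0,"ry":0,"rz":-0.93,"claw":1},{"dx":0.53,"dy":-0.815,"dz":0.18,"rx":0,"ry":0,"rz":-0.93,"claw":1},{"dx":0.53,"dy":-0.815,"dz":0.18,"rx":0,"ry":0,"rz":-0.93,"claw":1},{"dx":0.53,"dy":-0.815,"dz":0.18,"rx":0,"ry":0,"rz":-0.93,"claw":1},{"dx":0.53,"dy":-0.815,"dz":0.18,"rx":0,"ry":0,"rz":-0.93,"claw":1},{"dx":0.53,"dy":-0.815,"dz":0.18,"rx":0,"ry":0,"rz":-0.93,"claw":1},{"dx":0.53,"dy":-0.815,"dz":0.18,"rx":0,"ry":0,"rz":-0.93,"claw":1},{"dx":0.53,"dy":-0.815,"dz":0.18,"rx":0,"ry":0,"rz":-0.93,"claw":1},{"dx":0.53,"dy":-0.815,"dz":0.18,"rx":0,"ry":0,"rz":-0.93,"claw":1}], "grip_force": 30}}

```text
time_s: 2.22
position: [0.4131, 0.265, 0.2853]
tool_rot: [0.0, 0.478, 0.878, 0.0]
contact_force: [0.5, 0.6, 1.5]
gripper_width: 0.0942
grasp_force: 0.0
```

{"op": "jog_arm", "data": {"series": [{"dx":0.53,"dy":-0.815,"dz":0.18,"rx":0,"ry":0,"rz":-0.93,"claw":1},{"dx":0.53,"dy":-0.815,"dz":0.18,"rx":0,"ry":0,"rz":-0.93,"claw":1},{"dx":0.53,"dy":-0.815,"dz":0.18,"rx":0,"ry":0,"rz":-0.93,"claw":1},{"dx":0.53,"dy":-0.815,"dz":0.18,"rx":0,"ry":0,"rz":-0.93,"claw":1},{"dx":0.53,"dy":-0.815,"dz":0.18,"rx":0,"ry":0,"rz":-0.93,"claw":1},{"dx":0.53,"dy":-0.815,"dz":0.18,"rx":0,"ry":0,"rz":-0.93,"claw":1},{"dx":0.53,"dy":-0.815,"dz":0.18,"rx":0,"ry":0,"rz":-0.93,"claw":1},{"dx":0.53,"dy":-0.815,"dz":0.18,"rx":0,"ry":0,"rz":-0.93,"claw":1},{"dx":0.53,"dy":-0.815,"dz":0.18,"rx":0,"ry":0,"rz":-0.93,"claw":1},{"dx":0,"dy":0,"dz":0,"rx":0,"ry":0,"rz":0,"claw":1}], "grip_force": 30}}

```text
time_s: 3.05
position: [0.6059, -0.0322, 0.35]
tool_rot: [0.001, 0.712, 0.702, -0.0]
contact_force: [-0.3, 0.0, -0.4]
gripper_width: 0.0939
grasp_force: 0.0
```

```bash
cat >> h.py <<'E'
def tool():
    from scipy.spatial.transform import Rotation as Ro
    s=sense();w=s["tool_rot"];R=Ro.from_quat([w[1],w[2],w[3],w[0]]).as_matrix()
    return np.round(s["position"],4),"phi %.2f"%np.degrees(np.arctan2(R[1,1],R[0,1])),"z",np.round(R[:,2],3),"t %.1f"%s["time_s"]
E
python3 - <<'E'
from h import *
print(tool())
P=get_image("wrist");save(P,"w1.png",f=1.5)
for q in["holddown","saddle","slot36","slot30","slot24","slot18","slot12","rack"]:
    for r in finder.mark_of(q,P)[:1]:
        h={"holddown":.069,"saddle":.069,"rack":0}.get(q,0.066-int(q[4:])/1000 if q[0:4]=="slot" else 0)
        print(q,round(r["conf"],2),np.round(r["position"],1),np.round(w_plane(P,r["position"],h),4))
C=cloud(P);I=P["image"].astype(int)
m=(I.min(-1)>130)&(I.max(-1)-I.min(-1)<30);R=rect(P,m,.077,.012);print(R)
E
```

```text
(array([ 0.6059, -0.0322,  0.35  ]), 'phi -0.87', 'z', array([ 0.002, -0.002, -1.   ]), 't 3.0')
holddown 0.65 [257.1 148.6] [ 0.6088 -0.0193  0.069 ]
saddle 0.75 [256.9 148.9] [ 0.6085 -0.0198  0.069 ]
slot36 0.97 [256.5  85.1] [0.6094 0.0771 0.03  ]
slot30 0.97 [256.5  85.1] [0.6093 0.0767 0.036 ]
slot24 0.97 [256.5  85.1] [0.6093 0.0764 0.042 ]
slot18 0.97 [256.5  85.1] [0.6093 0.076  0.048 ]
slot12 0.97 [256.5  85.1] [0.6092 0.0757 0.054 ]
rack 0.93 [257.6 144.7] [ 0.61   -0.0226  0.    ]
(array([0.56759229, 0.0304077 ]), (410.54150390625, 226.02122497558594), -52.494686126708984, 3520, np.float64(0.07647363326617604))
```

View pics/w1.png

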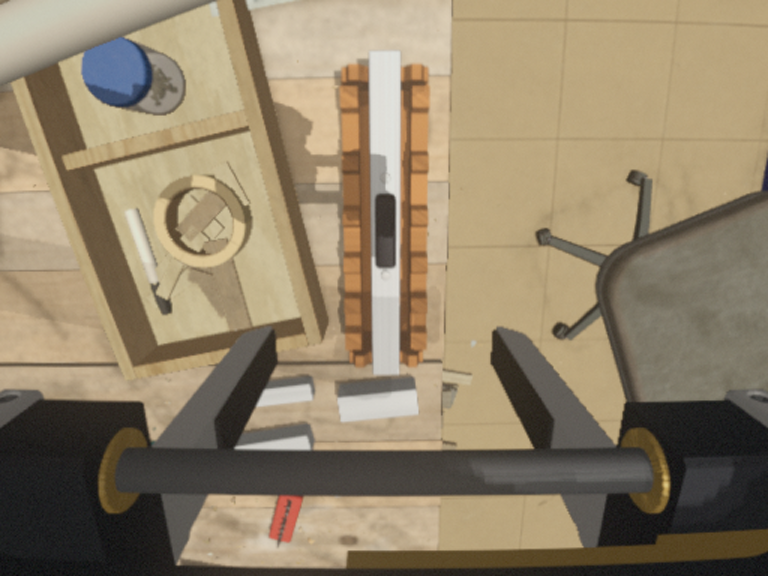

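The wrist view shows the hold-down on the rack, grip block at about (257,153) native px and the bar spanning rows 34 to 250. Slots run down the rails, widest at the top (+y).

Run:
```python
from h import *
P=get_image("wrist");I=P["image"].astype(int)
def fit(m,h,t):
    n,L,S,ce=cv2.connectedComponentsWithStats(m.astype(np.uint8),connectivity=4)
    i=1+np.argmax(S[1:,4]);ys,xs=np.where(L==i)
    p=np.array([w_plane(P,(u,v),h)[:2] for u,v in zip(xs,ys)])*1000
    r=cv2.minAreaRect(p.astype(np.float32));print(t,np.round(r[0],1),np.round(r[1],1),round(r[2],2),len(p))
roi=np.zeros(I.shape[:2],bool);roi[28:256,225:288]=1
al=roi&(I.max(-1)-I.min(-1)<22)&(I.min(-1)>120)
fit((al|(roi&(I.max(-1)<70)&(np.arange(384)[:,None]>115)&(np.arange(384)[:,None]<185)&(abs(np.arange(512)[None]-257)<9))),.077,"alu")
fit(roi&(I.max(-1)<60)&(np.arange(384)[:,None]>115)&(np.arange(384)[:,None]<185)&(abs(np.arange(512)[None]-257)<9),.113,"block")
o=roi&(I[...,0]-I[...,2]>60)
ys,xs=np.where(o);p=np.array([w_plane(P,(u,v),.081)[:2] for u,v in zip(xs,ys)])*1000
r=cv2.minAreaRect(p.astype(np.float32));print("rack@81",np.round(r[0],1),np.round(r[1],1),round(r[2],2))
# slot edges: rail brightness profile along both rails
for lo,hi in ((229,241),(270,282)):
    prof=I[:,lo:hi,0].mean(1);print([int(x) for x in prof[40:248:2]])
```

```text
alu [608.6 -23.7] [332.1  28.8] 89.41 3396
block [602.8  -7. ] [15.5  4.2] 89.7 25
rack@81 [602.4 -23.7] [ 97.3 311. ] 1.27
[215, 217, 217, 214, 208, 190, 181, 177, 170, 168, 112, 145, 181, 185, 191, 197, 197, 196, 179, 138, 161, 197, 198, 199, 198, 198, 197, 197, 198, 194, 166, 143, 141, 116, 116, 131, 133, 133, 135, 119, 116, 146, 147, 142, 142, 143, 143, 143, 142, 142, 137, 116, 119, 157, 174, 173, 169, 156, 165, 186, 181, 179, 181, 180, 176, 178, 148, 130, 149, 177, 176, 178, 179, 161, 178, 178, 176, 173, 162, 139, 110, 114, 152, 153, 152, 151, 149, 156, 158, 157, 154, 120, 116, 144, 180, 177, 174, 175, 174, 140, 143, 158, 138, 139]
[210, 210, 210, 209, 205, 177, 175, 175, 175, 170, 118, 117, 135, 149, 150, 155, 155, 155, 152, 139, 153, 175, 177, 177, 179, 178, 178, 178, 177, 179, 175, 173, 173, 142, 139, 155, 150, 152, 153, 150, 145, 170, 170, 170, 170, 172, 172, 172, 172, 171, 161, 125, 125, 147, 148, 150, 152, 145, 146, 160, 157, 158, 158, 158, 154, 156, 139, 120, 128, 143, 143, 145, 147, 140, 158, 158, 156, 150, 143, 132, 111, 108, 129, 137, 136, 135, 133, 148, 151, 151, 144, 114, 111, 121, 138, 137, 141, 151, 145, 107, 116, 157, 165, 167]
```

{"op": "jog_arm", "data": {"series": [{"dx":0.07,"dy":0.24,"dz":-0.95,"rx":0,"ry":0,"rz":0,"claw":0.2},{"dx":0,"dy":0,"dz":-0.95,"rx":0,"ry":0,"rz":0,"claw":0.2},{"dx":0,"dy":0,"dz":-0.95,"rx":0,"ry":0,"rz":0,"claw":0.2},{"dx":0,"dy":0,"dz":-0.95,"rx":0,"ry":0,"rz":0,"claw":0.2},{"dx":0,"dy":0,"dz":-0.95,"rx":0,"ry":0,"rz":0,"claw":0.2},{"dx":0,"dy":0,"dz":-0.95,"rx":0,"ry":0,"rz":0,"claw":0.2},{"dx":0,"dy":0,"dz":-0.9,"rx":0,"ry":0,"rz":0,"claw":0.2},{"dx":0,"dy":0,"dz":0,"rx":0,"ry":0,"rz":0,"claw":-1},{"dx":0,"dy":0,"dz":0,"rx":0,"ry":0,"rz":0,"claw":-1},{"dx":0,"dy":0,"dz":0,"rx":0,"ry":0,"rz":0,"claw":-1}], "grip_force": 40}}

```text
time_s: 4.38
position: [0.6077, -0.0172, 0.088]
tool_rot: [0.001, 0.71, 0.705, 0.001]
contact_force: [1.1, 0.5, 0.3]
gripper_width: 0.0401
grasp_force: 0.0
```

{"op": "jog_arm", "data": {"series": [{"dx":0,"dy":0,"dz":0,"rx":0,"ry":0,"rz":0,"claw":-1},{"dx":0,"dy":0,"dz":0,"rx":0,"ry":0,"rz":0,"claw":-1}]}}

```text
time_s: 4.55
position: [0.6082, -0.0174, 0.0887]
tool_rot: [0.002, 0.71, 0.705, 0.001]
contact_force: [-0.2, -0.5, -0.9]
gripper_width: 0.0262
grasp_force: 0.0
```

{"op": "jog_arm", "data": {"series": [{"dx":0,"dy":-0.12,"dz":-0.14,"rx":0,"ry":0,"rz":0,"claw":-0.3},{"dx":0,"dy":0,"dz":0,"rx":0,"ry":0,"rz":0,"claw":-1},{"dx":0,"dy":0,"dz":0,"rx":0,"ry":0,"rz":0,"claw":-1},{"dx":0,"dy":0,"dz":0,"rx":0,"ry":0,"rz":0,"claw":-1},{"dx":0,"dy":0,"dz":0,"rx":0,"ry":0,"rz":0,"claw":-1},{"dx":0,"dy":0,"dz":0,"rx":0,"ry":0,"rz":0,"claw":-1}]}}

```text
time_s: 5.05
position: [0.6064, -0.0221, 0.0801]
tool_rot: [0.0, 0.71, 0.705, 0.0]
contact_force: [0.7, -1.5, 0.6]
gripper_width: 0.0199
grasp_force: 40.0
```

{"op": "jog_arm", "data": {"series": [{"dx":0,"dy":0,"dz":0.3,"rx":0,"ry":0,"rz":0,"claw":-1},{"dx":0,"dy":0,"dz":0.8,"rx":0,"ry":0,"rz":0,"claw":-1},{"dx":0,"dy":0,"dz":1,"rx":0,"ry":0,"rz":0,"claw":-1},{"dx":0,"dy":0,"dz":1,"rx":0,"ry":0,"rz":0,"claw":-1},{"dx":0,"dy":0,"dz":1,"rx":0,"ry":0,"rz":0,"claw":-1}]}}

```text
time_s: 5.47
position: [0.605, -0.0214, 0.2454]
tool_rot: [-0.001, 0.71, 0.705, -0.0]
contact_force: [1.6, -0.8, -3.8]
gripper_width: 0.0197
grasp_force: 40.0
```

{"op": "jog_arm", "data": {"series": [{"dx":-0.152,"dy":0.486,"dz":0,"rx":0,"ry":0,"rz":0.94,"claw":-1},{"dx":-0.152,"dy":0.486,"dz":0,"rx":0,"ry":0,"rz":0.94,"claw":-1},{"dx":-0.152,"dy":0.486,"dz":0,"rx":0,"ry":0,"rz":0.94,"claw":-1},{"dx":-0.152,"dy":0.486,"dz":0,"rx":0,"ry":0,"rz":0.94,"claw":-1},{"dx":-0.152,"dy":0.486,"dz":0,"rx":0,"ry":0,"rz":0.94,"claw":-1},{"dx":-0.152,"dy":0.486,"dz":0,"rx":0,"ry":0,"rz":0.94,"claw":-1},{"dx":-0.152,"dy":0.486,"dz":0,"rx":0,"ry":0,"rz":0.94,"claw":-1},{"dx":-0.152,"dy":0.486,"dz":0,"rx":0,"ry":0,"rz":0.94,"claw":-1},{"dx":-0.152,"dy":0.486,"dz":0,"rx":0,"ry":0,"rz":0.94,"claw":-1},{"dx":-0.152,"dy":0.486,"dz":0,"rx":0,"ry":0,"rz":0.94,"claw":-1}]}}

```text
time_s: 6.3
position: [0.5441, 0.1736, 0.2438]
tool_rot: [-0.001, 0.443, 0.896, -0.0]
contact_force: [0.3, -0.2, -3.2]
gripper_width: 0.0201
grasp_force: 40.0
```

{"op": "jog_arm", "data": {"series": [{"dx":-0.152,"dy":0.486,"dz":0,"rx":0,"ry":0,"rz":0.94,"claw":-1},{"dx":-0.152,"dy":0.486,"dz":0,"rx":0,"ry":0,"rz":0.94,"claw":-1},{"dx":-0.152,"dy":0.486,"dz":0,"rx":0,"ry":0,"rz":0.94,"claw":-1},{"dx":-0.152,"dy":0.486,"dz":0,"rx":0,"ry":0,"rz":0.94,"claw":-1},{"dx":-0.152,"dy":0.486,"dz":0,"rx":0,"ry":0,"rz":0.94,"claw":-1},{"dx":-0.152,"dy":0.486,"dz":0,"rx":0,"ry":0,"rz":0.94,"claw":-1},{"dx":-0.152,"dy":0.486,"dz":0,"rx":0,"ry":0,"rz":0.94,"claw":-1},{"dx":-0.152,"dy":0.486,"dz":0,"rx":0,"ry":0,"rz":0.94,"claw":-1},{"dx":-0.152,"dy":0.486,"dz":0,"rx":0,"ry":0,"rz":0.94,"claw":-1},{"dx":-0.152,"dy":0.486,"dz":0,"rx":0,"ry":0,"rz":0.94,"claw":-1}]}}

```text
time_s: 7.13
position: [0.4832, 0.3677, 0.2438]
tool_rot: [-0.001, 0.131, 0.991, -0.0]
contact_force: [0.2, 0.6, -2.7]
gripper_width: 0.0199
grasp_force: 40.0
```

{"op": "jog_arm", "data": {"series": [{"dx":-0.152,"dy":0.486,"dz":0,"rx":0,"ry":0,"rz":0.94,"claw":-1},{"dx":-0.152,"dy":0.486,"dz":0,"rx":0,"ry":0,"rz":0.94,"claw":-1},{"dx":-0.152,"dy":0.486,"dz":0,"rx":0,"ry":0,"rz":0.94,"claw":-1},{"dx":-0.152,"dy":0.486,"dz":0,"rx":0,"ry":0,"rz":0.94,"claw":-1},{"dx":0,"dy":0,"dz":0,"rx":0,"ry":0,"rz":0,"claw":-1}]}}

```text
time_s: 7.55
position: [0.458, 0.4472, 0.2436]
tool_rot: [-0.001, -0.001, 1.0, 0.0]
contact_force: [-1.2, 0.6, -2.4]
gripper_width: 0.0193
grasp_force: 40.0
```

Run:
```python
from h import *
print(tool(),sense()["gripper_width"])
P=get_image("wrist");save(P,"w2.png",f=1.2)
```

```text
(array([0.458 , 0.4472, 0.2436]), 'phi 90.12', 'z', array([-0.002,  0.   , -1.   ]), 't 7.5') 0.01932367256380312
```

View pics/w2.png

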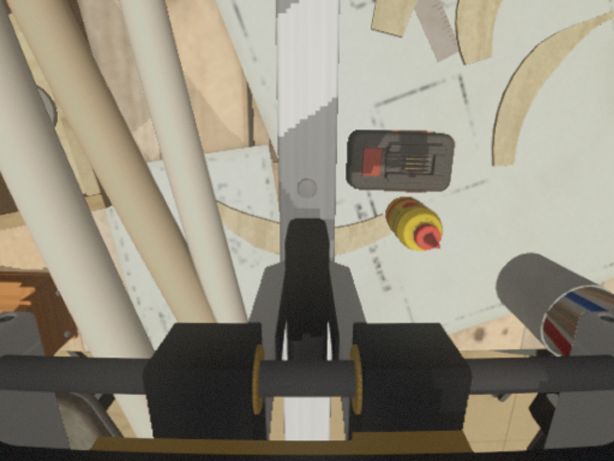

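{"op": "jog_arm", "data": {"series": [{"dx":0,"dy":0,"dz":-0.6,"rx":0,"ry":0,"rz":0,"claw":-1},{"dx":0,"dy":0,"dz":-1,"rx":0,"ry":0,"rz":0,"claw":-1},{"dx":0,"dy":0,"dz":-1,"rx":0,"ry":0,"rz":0,"claw":-1},{"dx":0,"dy":0,"dz":-1,"rx":0,"ry":0,"rz":0,"claw":-1},{"dx":0,"dy":0,"dz":-1,"rx":0,"ry":0,"rz":0,"claw":-1},{"dx":0,"dy":0,"dz":-0.5,"rx":0,"ry":0,"rz":0,"claw":-1},{"dx":0,"dy":0,"dz":-0.1,"rx":0,"ry":0,"rz":0,"claw":-1},{"dx":0,"dy":0,"dz":-0.1,"rx":0,"ry":0,"rz":0,"claw":-1},{"dx":0,"dy":0,"dz":0,"rx":0,"ry":0,"rz":0,"claw":-1}]}}

```text
time_s: 8.35
position: [0.4611, 0.4448, 0.033]
tool_rot: [0.001, 0.002, 1.0, 0.0]
contact_force: [-0.3, -1.0, -2.4]
gripper_width: 0.0195
grasp_force: 40.0
```

{"op": "jog_arm", "data": {"series": [{"dx":0,"dy":0,"dz":-0.15,"rx":0,"ry":0,"rz":0,"claw":-1},{"dx":0,"dy":0,"dz":-0.1,"rx":0,"ry":0,"rz":0,"claw":-1},{"dx":0,"dy":0,"dz":-0.08,"rx":0,"ry":0,"rz":0,"claw":-1}]}}

```text
time_s: 8.6
position: [0.461, 0.4452, 0.0198]
tool_rot: [0.001, 0.002, 1.0, 0.001]
contact_force: [-0.8, -0.1, -2.0]
gripper_width: 0.0195
grasp_force: 40.0
```

{"op": "jog_arm", "data": {"series": [{"dx":0,"dy":0,"dz":-0.05,"rx":0,"ry":0,"rz":0,"claw":-1},{"dx":0,"dy":0,"dz":0,"rx":0,"ry":0,"rz":0,"claw":-1}]}}

```text
time_s: 8.77
position: [0.46, 0.4446, 0.0165]
tool_rot: [-0.0, 0.002, 1.0, -0.0]
contact_force: [1.2, -0.7, -3.4]
gripper_width: 0.0199
grasp_force: 40.0
```

{"op": "jog_arm", "data": {"series": [{"dx":0,"dy":0,"dz":-0.06,"rx":0,"ry":0,"rz":0,"claw":-1},{"dx":0,"dy":0,"dz":0,"rx":0,"ry":0,"rz":0,"claw":-1}]}}

```text
time_s: 8.93
position: [0.46, 0.4447, 0.014]
tool_rot: [-0.0, 0.001, 1.0, -0.0]
contact_force: [1.1, 0.9, -2.8]
gripper_width: 0.0198
grasp_force: 40.0
```

{"op": "jog_arm", "data": {"series": [{"dx":0,"dy":0,"dz":-0.04,"rx":0,"ry":0,"rz":0,"claw":-1},{"dx":0,"dy":0,"dz":0,"rx":0,"ry":0,"rz":0,"claw":-1}]}}

```text
time_s: 9.1
position: [0.4601, 0.4446, 0.0124]
tool_rot: [-0.0, 0.001, 1.0, -0.0]
contact_force: [-0.2, 0.4, -2.3]
gripper_width: 0.0197
grasp_force: 40.0
```

{"op": "jog_arm", "data": {"series": [{"dx":0,"dy":0,"dz":-0.02,"rx":0,"ry":0,"rz":0,"claw":-0.1},{"dx":0,"dy":0,"dz":0,"rx":0,"ry":0,"rz":0,"claw":-0.1},{"dx":0,"dy":0,"dz":0,"rx":0,"ry":0,"rz":0,"claw":-0.1},{"dx":0,"dy":0,"dz":0,"rx":0,"ry":0,"rz":0,"claw":-0.1},{"dx":0,"dy":0,"dz":0.5,"rx":0,"ry":0,"rz":0,"claw":-0.1},{"dx":0,"dy":0,"dz":1,"rx":0,"ry":0,"rz":0,"claw":-0.1},{"dx":0,"dy":0,"dz":1,"rx":0,"ry":0,"rz":0,"claw":-0.1},{"dx":0,"dy":0,"dz":1,"rx":0,"ry":0,"rz":0,"claw":-0.1},{"dx":0,"dy":0,"dz":1,"rx":0,"ry":0,"rz":0,"claw":-0.1},{"dx":0,"dy":0,"dz":1,"rx":0,"ry":0,"rz":0,"claw":-0.1}]}}

```text
time_s: 9.93
position: [0.46, 0.4446, 0.2343]
tool_rot: [0.0, 0.001, 1.0, 0.0]
contact_force: [0.7, -0.4, 0.2]
gripper_width: 0.0424
grasp_force: 0.0
```

{"op": "jog_arm", "data": {"series": [{"dx":0.05,"dy":-0.93,"dz":0.2,"rx":0,"ry":0,"rz":0.1,"claw":0.2},{"dx":0.05,"dy":-0.93,"dz":0.2,"rx":0,"ry":0,"rz":0.1,"claw":0.2},{"dx":0.05,"dy":-0.93,"dz":0.2,"rx":0,"ry":0,"rz":0.1,"claw":0.2},{"dx":0.05,"dy":-0.93,"dz":0.2,"rx":0,"ry":0,"rz":0.1,"claw":0.2},{"dx":0.05,"dy":-0.93,"dz":0.2,"rx":0,"ry":0,"rz":0.1,"claw":0.2},{"dx":0.05,"dy":-0.93,"dz":0.2,"rx":0,"ry":0,"rz":0.1,"claw":0.2},{"dx":0.05,"dy":-0.93,"dz":0.2,"rx":0,"ry":0,"rz":0.1,"claw":0.2},{"dx":0.05,"dy":-0.93,"dz":0.2,"rx":0,"ry":0,"rz":0.1,"claw":0.2},{"dx":0.05,"dy":-0.93,"dz":0.2,"rx":0,"ry":0,"rz":0.1,"claw":0.2},{"dx":0.05,"dy":-0.93,"dz":0.2,"rx":0,"ry":0,"rz":0.1,"claw":0.2}]}}

```text
time_s: 10.77
position: [0.4799, 0.071, 0.3128]
tool_rot: [0.001, -0.034, 0.999, -0.0]
contact_force: [0.4, -0.5, -0.6]
gripper_width: 0.056
grasp_force: 0.0
```

{"op": "jog_arm", "data": {"series": [{"dx":0.05,"dy":-0.93,"dz":0.2,"rx":0,"ry":0,"rz":0.1,"claw":0.2},{"dx":0.05,"dy":-0.93,"dz":0.2,"rx":0,"ry":0,"rz":0.1,"claw":0.2},{"dx":0.05,"dy":-0.93,"dz":0.2,"rx":0,"ry":0,"rz":0.1,"claw":0.2},{"dx":0.05,"dy":-0.93,"dz":0.2,"rx":0,"ry":0,"rz":0.1,"claw":0.2},{"dx":0.05,"dy":-0.93,"dz":0.2,"rx":0,"ry":0,"rz":0.1,"claw":0.2},{"dx":0,"dy":0,"dz":0,"rx":0,"ry":0,"rz":0,"claw":0.2}]}}

```text
time_s: 11.27
position: [0.4905, -0.1187, 0.3536]
tool_rot: [0.001, -0.048, 0.999, -0.002]
contact_force: [-0.1, -0.1, 0.4]
gripper_width: 0.0562
grasp_force: 0.0
```

Run:
```python
from h import *
print(tool())
P=get_image("wrist");save(P,"w3.png",f=1.5);np.savez("w3.npz",**{k:P[k] for k in("image","z_map","camera_matrix","k1","R","t")})
```

```text
(array([ 0.4905, -0.1187,  0.3536]), 'phi 95.46', 'z', array([ 0.002, -0.003, -1.   ]), 't 11.3')
```

View pics/w3.png

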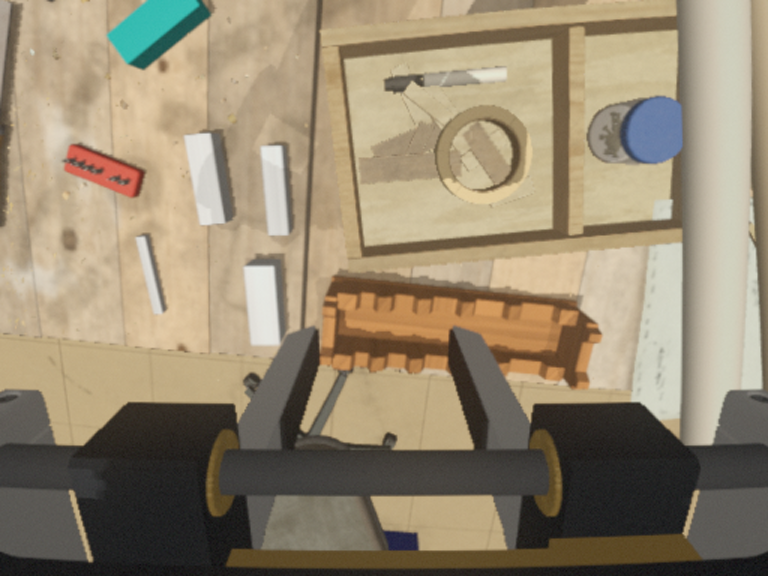

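The wrist view now shows the empty rack across (330,330) and four bars at native px (138,119), (184,127), (175,203) and (100,182). The red bit case is at (69,113) and a turquoise look-alike at (107,20).

Run:
```python
from h import *
P=get_image("wrist");I=P["image"].astype(int);C=cloud(P)
roi=np.zeros(I.shape[:2],bool);roi[80:235,80:200]=1
m=(roi&(I.min(-1)>140)&(I.max(-1)-I.min(-1)<28)).astype(np.uint8)
n,L,S,ce=cv2.connectedComponentsWithStats(m,connectivity=4)
for i in range(1,n):
    if S[i,4]<60: continue
    ys,xs=np.where(L==i)
    lo=np.median(C[L==i][:,2])
    for h in (.012,.018,.024,.030,.036):
        if abs(h-lo)>.005: continue
        p=np.array([w_plane(P,(u,v),h)[:2] for u,v in zip(xs,ys)])*1000
        r=cv2.minAreaRect(p.astype(np.float32));print(np.round(ce[i]),S[i,4],round(lo,4),h,np.round(r[0],1),np.round(r[1],1),round(r[2],1))
o=(I[...,0]-I[...,2]>70);o[:175]=0;o[:,:205]=0;o[:,410:]=0
q=C[o];q=q[(q[:,2]>.02)&(q[:,2]<.1)&(q[:,0]>.54)]
r=cv2.minAreaRect((q[:,:2]*1000).astype(np.float32));print("rack",np.round(r[0],1),np.round(r[1],1),round(r[2],2),np.percentile(q[:,2],[5,50,90,99]).round(3))
for r in finder.mark_of("slot36",P)+finder.mark_of("rack",P)[:1]+finder.mark_of("saddle",P)[:1]:
    print(round(r["conf"],2),np.round(r["position"],1),[np.round(w_plane(P,r["position"],h)[:2],4) for h in (0.03,.042,.054,.069)])
```

```text
[134. 119.] 1065 0.0293 0.03 [ 454.5 -323.4] [99.2 30.1] 10.0
[180. 126.] 871 0.0233 0.024 [ 460.6 -246.5] [99.  24.7] 6.7
[ 97. 183.] 330 0.0111 0.012 [ 578.  -401.1] [99.  12.2] 10.7
[172. 203.] 1112 0.0352 0.036 [ 595.3 -254.3] [99.3 37.1] 5.8
rack [608.3 -23.7] [309.5  93.1] 89.6 [0.029 0.049 0.069 0.081]
0.92 [264.4 224.4] [array([ 0.6201, -0.087 ]), array([ 0.6151, -0.0879]), array([ 0.6101, -0.0887]), array([ 0.6038, -0.0898])]
0.86 [288.9 222.6] [array([ 0.6123, -0.043 ]), array([ 0.6075, -0.0449]), array([ 0.6026, -0.0468]), array([ 0.5966, -0.0492])]
0.79 [322.  225.9] [array([0.613 , 0.0183]), array([0.6081, 0.015 ]), array([0.6033, 0.0116]), array([0.5973, 0.0073])]
0.75 [354.2 224.4] [array([0.6045, 0.0771]), array([0.5999, 0.0723]), array([0.5952, 0.0675]), array([0.5895, 0.0615])]
0.66 [240.3 218.8] [array([ 0.6134, -0.1317]), array([ 0.6086, -0.1315]), array([ 0.6038, -0.1313]), array([ 0.5977, -0.131 ])]
0.73 [297.9 215.4] [array([ 0.5968, -0.0285]), array([ 0.5924, -0.0308]), array([ 0.5879, -0.0331]), array([ 0.5824, -0.0359])]
0.91 [304.5 227.5] [array([ 0.6192, -0.0132]), array([ 0.6142, -0.0158]), array([ 0.6092, -0.0185]), array([ 0.603 , -0.0218])]
```

{"op": "jog_arm", "data": {"series": [{"dx":0.524,"dy":-0.678,"dz":-0.4,"rx":0,"ry":0,"rz":0,"claw":0.3},{"dx":0.524,"dy":-0.678,"dz":-0.4,"rx":0,"ry":0,"rz":0,"claw":0.3},{"dx":0.524,"dy":-0.678,"dz":-0.4,"rx":0,"ry":0,"rz":0,"claw":0.3},{"dx":0.524,"dy":-0.678,"dz":-0.4,"rx":0,"ry":0,"rz":0.08,"claw":0.3},{"dx":0.524,"dy":-0.678,"dz":-0.4,"rx":0,"ry":0,"rz":0,"claw":0.3},{"dx":0,"dy":0,"dz":-1,"rx":0,"ry":0,"rz":0,"claw":0.3},{"dx":0,"dy":0,"dz":-1,"rx":0,"ry":0,"rz":0,"claw":0.3},{"dx":0,"dy":0,"dz":-1,"rx":0,"ry":0,"rz":0,"claw":0.3},{"dx":0,"dy":0,"dz":-1,"rx":0,"ry":0,"rz":0,"claw":0.3},{"dx":0,"dy":0,"dz":-1,"rx":0,"ry":0,"rz":0,"claw":0.3}]}}

```text
time_s: 12.35
position: [0.5952, -0.2468, 0.07]
tool_rot: [0.0, -0.055, 0.998, 0.0]
contact_force: [0.5, -0.2, 0.1]
gripper_width: 0.0612
grasp_force: 0.0
```

{"op": "jog_arm", "data": {"series": [{"dx":0,"dy":0,"dz":0,"rx":0,"ry":0,"rz":0,"claw":0.3}]}}

```text
time_s: 12.43
position: [0.5895, -0.2434, 0.0622]
tool_rot: [-0.007, -0.055, 0.998, 0.005]
contact_force: [-1.1, 1.4, -1.3]
gripper_width: 0.0612
grasp_force: 0.0
```

```bash
python3 -c "
from h import *
print(tool())"
```

```text
(array([ 0.5895, -0.2434,  0.0622]), 'phi 96.27', 'z', array([-0.014,  0.009, -1.   ]), 't 12.4')
```

{"op": "jog_arm", "data": {"series": [{"dx":0,"dy":0,"dz":0,"rx":0,"ry":0,"rz":0,"claw":0.3},{"dx":0,"dy":0,"dz":0,"rx":0,"ry":0,"rz":0,"claw":0.3},{"dx":0,"dy":0,"dz":0,"rx":0,"ry":0,"rz":0,"claw":0.3}]}}

```text
time_s: 12.68
position: [0.5974, -0.2497, 0.0759]
tool_rot: [0.003, -0.054, 0.999, -0.002]
contact_force: [-0.4, -0.8, 0.2]
gripper_width: 0.061
grasp_force: 0.0
```

```bash
python3 -c "
from h import *
print(tool());s=sense();print(s['q'],s['joint_vel'])"
```

```text
(array([ 0.5974, -0.2497,  0.0759]), 'phi 96.20', 'z', array([ 0.005, -0.003, -1.   ]), 't 12.7')
[-5.70707708e-01  3.73939285e-01  1.64966524e+00 -1.59913228e-05
  1.11162538e+00 -2.24973945e+00] [-5.54444284e-03 -4.45960175e-03 -3.07264026e-04 -9.41385952e-05
 -1.84334903e-03  4.03953633e-05]
```

{"op": "jog_arm", "data": {"series": [{"dx":-0.05,"dy":-0.11,"dz":-0.8,"rx":0,"ry":0,"rz":0,"claw":0.3},{"dx":0,"dy":0,"dz":-0.6,"rx":0,"ry":0,"rz":0,"claw":0.3},{"dx":0,"dy":0,"dz":-0.3,"rx":0,"ry":0,"rz":0,"claw":0.3},{"dx":0,"dy":0,"dz":0,"rx":0,"ry":0,"rz":0,"claw":0.3},{"dx":0,"dy":0,"dz":0,"rx":0,"ry":0,"rz":0,"claw":-1},{"dx":0,"dy":0,"dz":0,"rx":0,"ry":0,"rz":0,"claw":-1},{"dx":0,"dy":0,"dz":0,"rx":0,"ry":0,"rz":0,"claw":-1},{"dx":0,"dy":0,"dz":0,"rx":0,"ry":0,"rz":0,"claw":-1}]}}

```text
time_s: 13.35
position: [0.5944, -0.2545, 0.0059]
tool_rot: [0.002, -0.054, 0.999, -0.002]
contact_force: [-0.2, -2.4, 0.2]
gripper_width: 0.0377
grasp_force: 1.3
```

```bash
python3 -c "
from h import *
print(tool(),sense()['gripper_width'],sense()['grasp_force'])"
```

```text
(array([ 0.5944, -0.2545,  0.0059]), 'phi 96.17', 'z', array([ 0.003, -0.003, -1.   ]), 't 13.3') 0.03770159819805425 1.2526017799973488
```

{"op": "jog_arm", "data": {"series": [{"dx":0,"dy":0,"dz":0,"rx":0,"ry":0,"rz":0,"claw":-1},{"dx":0,"dy":0,"dz":0,"rx":0,"ry":0,"rz":0,"claw":-1},{"dx":0,"dy":0,"dz":0.3,"rx":0,"ry":0,"rz":0,"claw":-1},{"dx":0,"dy":0,"dz":0.7,"rx":0,"ry":0,"rz":0,"claw":-1},{"dx":0,"dy":0,"dz":0.9,"rx":0,"ry":0,"rz":0,"claw":-1},{"dx":0,"dy":0,"dz":0.9,"rx":0,"ry":0,"rz":0,"claw":-1},{"dx":0,"dy":0,"dz":0.7,"rx":0,"ry":0,"rz":0,"claw":-1}]}}

```text
time_s: 13.93
position: [0.5926, -0.2527, 0.146]
tool_rot: [-0.0, -0.054, 0.999, 0.0]
contact_force: [-0.3, -0.0, -2.7]
gripper_width: 0.0359
grasp_force: 40.0
```

{"op": "jog_arm", "data": {"series": [{"dx":0.03,"dy":0.5,"dz":0,"rx":0,"ry":0,"rz":-0.165,"claw":-1},{"dx":0.03,"dy":0.92,"dz":0,"rx":0,"ry":0,"rz":-0.165,"claw":-1},{"dx":0.03,"dy":0.92,"dz":0,"rx":0,"ry":0,"rz":-0.165,"claw":-1},{"dx":0.03,"dy":0.92,"dz":0,"rx":0,"ry":0,"rz":-0.165,"claw":-1},{"dx":0.04,"dy":0.92,"dz":0,"rx":0,"ry":0,"rz":-0.165,"claw":-1},{"dx":0.04,"dy":0.92,"dz":0,"rx":0,"ry":0,"rz":-0.165,"claw":-1},{"dx":0.04,"dy":0.92,"dz":0,"rx":0,"ry":0,"rz":-0.165,"claw":-1},{"dx":0.04,"dy":0.92,"dz":0,"rx":0,"ry":0,"rz":-0.165,"claw":-1},{"dx":0.04,"dy":0.75,"dz":0,"rx":0,"ry":0,"rz":-0.165,"claw":-1},{"dx":0.04,"dy":0.5,"dz":0,"rx":0,"ry":0,"rz":-0.165,"claw":-1}]}}

```text
time_s: 14.77
position: [0.6055, 0.0778, 0.1429]
tool_rot: [-0.002, 0.003, 1.0, 0.001]
contact_force: [0.8, 1.0, -4.0]
gripper_width: 0.0357
grasp_force: 40.0
```

{"op": "jog_arm", "data": {"series": [{"dx":0,"dy":0,"dz":0,"rx":0,"ry":0,"rz":0,"claw":-1},{"dx":0,"dy":0,"dz":0,"rx":0,"ry":0,"rz":0,"claw":-1},{"dx":0,"dy":0,"dz":0,"rx":0,"ry":0,"rz":0,"claw":-1}]}}

```text
time_s: 15.02
position: [0.6066, 0.074, 0.1433]
tool_rot: [-0.001, 0.004, 1.0, -0.0]
contact_force: [-0.1, -0.1, -4.3]
gripper_width: 0.0358
grasp_force: 40.0
```

Run:
```python
from h import *
print(tool(),sense()['gripper_width'],sense()['grasp_force'])
P=get_image("wrist");save(P,"w4.png",f=1.5)
```

```text
(array([0.6066, 0.074 , 0.1433]), 'phi 89.56', 'z', array([-0.002, -0.   , -1.   ]), 't 15.0') 0.035834144782869184 39.998504519462585
```

View pics/w4.png

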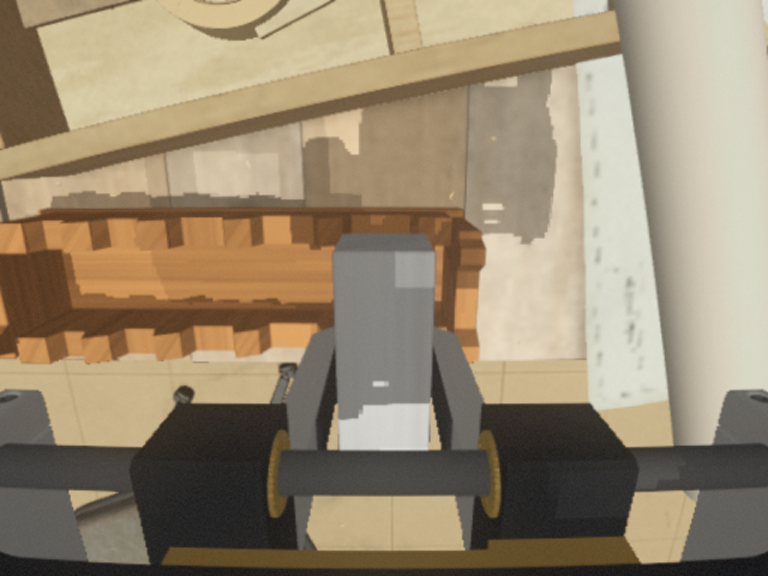

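{"op": "jog_arm", "data": {"series": [{"dx":0.04,"dy":0,"dz":-0.7,"rx":0,"ry":0,"rz":0,"claw":-1},{"dx":0,"dy":0,"dz":-0.7,"rx":0,"ry":0,"rz":0,"claw":-1},{"dx":0,"dy":0,"dz":-0.4,"rx":0,"ry":0,"rz":0,"claw":-1},{"dx":0,"dy":0,"dz":-0.2,"rx":0,"ry":0,"rz":0,"claw":-1},{"dx":0,"dy":0,"dz":-0.2,"rx":0,"ry":0,"rz":0,"claw":-1},{"dx":0,"dy":0,"dz":-0.2,"rx":0,"ry":0,"rz":0,"claw":-1},{"dx":0,"dy":0,"dz":0,"rx":0,"ry":0,"rz":0,"claw":-1},{"dx":0,"dy":0,"dz":0,"rx":0,"ry":0,"rz":0,"claw":-1}]}}

```text
time_s: 15.73
position: [0.6094, 0.0741, 0.0483]
tool_rot: [0.0, 0.004, 1.0, -0.0]
contact_force: [-0.1, 0.2, -2.9]
gripper_width: 0.0362
grasp_force: 40.0
```

{"op": "jog_arm", "data": {"series": [{"dx":0,"dy":0,"dz":-0.12,"rx":0,"ry":0,"rz":0,"claw":-1},{"dx":0,"dy":0,"dz":0,"rx":0,"ry":0,"rz":0,"claw":-1}]}}

```text
time_s: 15.9
position: [0.6092, 0.0743, 0.0433]
tool_rot: [0.0, 0.004, 1.0, -0.0]
contact_force: [-0.6, 0.4, -3.8]
gripper_width: 0.0357
grasp_force: 40.0
```

{"op": "jog_arm", "data": {"series": [{"dx":0,"dy":0,"dz":-0.1,"rx":0,"ry":0,"rz":0,"claw":-1},{"dx":0,"dy":0,"dz":0,"rx":0,"ry":0,"rz":0,"claw":-1}]}}

```text
time_s: 16.07
position: [0.6092, 0.0741, 0.039]
tool_rot: [0.0, 0.004, 1.0, -0.0]
contact_force: [1.5, -1.3, -3.2]
gripper_width: 0.0359
grasp_force: 40.0
```

{"op": "jog_arm", "data": {"series": [{"dx":0,"dy":0,"dz":-0.06,"rx":0,"ry":0,"rz":0,"claw":-1},{"dx":0,"dy":0,"dz":0,"rx":0,"ry":0,"rz":0,"claw":-1}]}}

```text
time_s: 16.23
position: [0.6097, 0.0736, 0.0371]
tool_rot: [0.001, 0.004, 1.0, -0.001]
contact_force: [0.6, -4.0, -2.1]
gripper_width: 0.0356
grasp_force: 40.0
```

{"op": "jog_arm", "data": {"series": [{"dx":0,"dy":-0.03,"dz":-0.05,"rx":0,"ry":0,"rz":0,"claw":-1},{"dx":0,"dy":0,"dz":0,"rx":0,"ry":0,"rz":0,"claw":-1}]}}

```text
time_s: 16.4
position: [0.6099, 0.0731, 0.0361]
tool_rot: [0.001, 0.004, 1.0, 0.0]
contact_force: [-2.5, -1.3, 4.4]
gripper_width: 0.0359
grasp_force: 40.0
```

{"op": "jog_arm", "data": {"series": [{"dx":0,"dy":0,"dz":-0.03,"rx":0,"ry":0,"rz":0,"claw":-1},{"dx":0,"dy":0,"dz":0,"rx":0,"ry":0,"rz":0,"claw":-1}]}}

```text
time_s: 16.57
position: [0.6099, 0.0731, 0.0361]
tool_rot: [0.001, 0.004, 1.0, -0.0]
contact_force: [-5.5, -1.1, 11.5]
gripper_width: 0.0353
grasp_force: 40.0
```

{"op": "jog_arm", "data": {"series": [{"dx":0,"dy":0,"dz":0,"rx":0,"ry":0,"rz":0,"claw":-0.03},{"dx":0,"dy":0,"dz":0,"rx":0,"ry":0,"rz":0,"claw":-0.03},{"dx":0,"dy":0,"dz":0,"rx":0,"ry":0,"rz":0,"claw":-0.03},{"dx":0,"dy":0,"dz":0.3,"rx":0,"ry":0,"rz":0,"claw":-0.03},{"dx":0,"dy":0,"dz":0.8,"rx":0,"ry":0,"rz":0,"claw":-0.03},{"dx":0,"dy":0,"dz":1,"rx":0,"ry":0,"rz":0,"claw":-0.03},{"dx":0,"dy":0,"dz":1,"rx":0,"ry":0,"rz":0,"claw":-0.03}]}}

```text
time_s: 17.15
position: [0.608, 0.0733, 0.1586]
tool_rot: [-0.001, 0.004, 1.0, 0.0]
contact_force: [0.1, -0.4, -0.7]
gripper_width: 0.0455
grasp_force: 0.0
```

{"op": "jog_arm", "data": {"series": [{"dx":-0.37,"dy":-0.6,"dz":0.6,"rx":0,"ry":0,"rz":0.15,"claw":0.2},{"dx":-0.37,"dy":-0.6,"dz":0.6,"rx":0,"ry":0,"rz":0.15,"claw":0.2},{"dx":-0.37,"dy":-0.6,"dz":0.6,"rx":0,"ry":0,"rz":0.15,"claw":0.2},{"dx":-0.37,"dy":-0.6,"dz":0.6,"rx":0,"ry":0,"rz":0.15,"claw":0.2},{"dx":-0.37,"dy":-0.6,"dz":0.6,"rx":0,"ry":0,"rz":0.15,"claw":0.2},{"dx":-0.37,"dy":-0.6,"dz":0.6,"rx":0,"ry":0,"rz":0.15,"claw":0.2},{"dx":-0.37,"dy":-0.6,"dz":0.6,"rx":0,"ry":0,"rz":0.15,"claw":0.2},{"dx":-0.37,"dy":-0.6,"dz":0.5,"rx":0,"ry":0,"rz":0.15,"claw":0.2},{"dx":0,"dy":0,"dz":0,"rx":0,"ry":0,"rz":0,"claw":0.2},{"dx":0,"dy":0,"dz":0,"rx":0,"ry":0,"rz":0,"claw":0.2}]}}

```text
time_s: 17.98
position: [0.4906, -0.1197, 0.3474]
tool_rot: [0.002, -0.037, 0.999, -0.001]
contact_force: [0.6, -0.4, -0.9]
gripper_width: 0.0563
grasp_force: 0.0
```

{"op": "jog_arm", "data": {"series": [{"dx":0,"dy":0,"dz":0,"rx":0,"ry":0,"rz":0,"claw":0.2},{"dx":0,"dy":0,"dz":0,"rx":0,"ry":0,"rz":0,"claw":0.2}]}}

```text
time_s: 18.15
position: [0.4904, -0.1178, 0.3441]
tool_rot: [-0.001, -0.039, 0.999, 0.001]
contact_force: [0.3, 0.6, -0.4]
gripper_width: 0.0563
grasp_force: 0.0
```

```bash
cat >> h.py <<'E'
def bars(P,hs=(.012,.018,.024,.030,.036,.066)):
    I=P["image"].astype(int);C=cloud(P)
    m=((I.min(-1)>135)&(I.max(-1)-I.min(-1)<30)&(C[...,0]>.2)&(C[...,0]<.72)&(C[...,1]<.15)&(C[...,2]<.08)).astype(np.uint8)
    n,L,S,ce=cv2.connectedComponentsWithStats(m,connectivity=4)
    for i in range(1,n):
        if S[i,4]<150: continue
        ys,xs=np.where(L==i);lo=np.median(C[L==i][:,2])
        for h in hs:
            if abs(h-lo)>.0035: continue
            p=np.array([w_plane(P,(u,v),h)[:2] for u,v in zip(xs,ys)])*1000
            r=cv2.minAreaRect(p.astype(np.float32));a=r[2];s=r[1]
            if s[0]<s[1]: a-=90;s=s[::-1]
            if 80<s[0]<115: print(np.round(ce[i]),S[i,4],round(lo,4),h,np.round(r[0],1),np.round(s,1),round(a,1))
E
python3 - <<'E'
from h import *
print(tool());P=get_image("wrist");save(P,"w5.png",f=1.2);bars(P)
E
```

```text
(array([ 0.4904, -0.1178,  0.3441]), 'phi 94.42', 'z', array([-0.002,  0.001, -1.   ]), 't 18.1')
[309.  49.] 426 0.0231 0.024 [321.5 -48.3] [86.9 14. ] -78.6
[131. 122.] 1100 0.0293 0.03 [ 454.7 -323.9] [99.7 30.2] 9.9
[179. 129.] 900 0.0233 0.024 [ 460.6 -247. ] [99.8 24.8] 6.9
[ 95. 188.] 339 0.0111 0.012 [ 578.1 -402. ] [99.1 12.3] 10.7
[362. 235.] 1128 0.0652 0.066 [610.3  72.6] [100.   36.1] -0.5
```

View pics/w5.png

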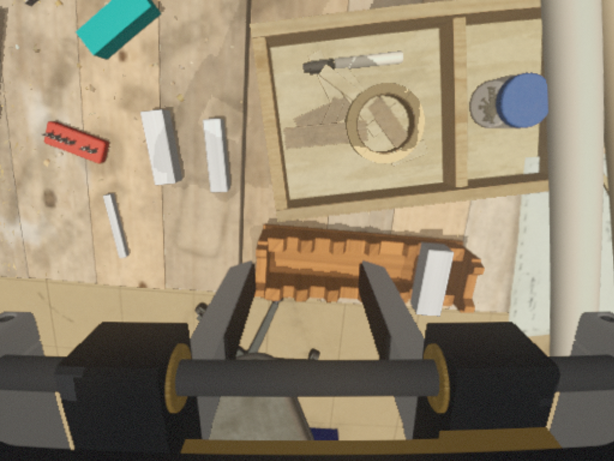

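{"op": "jog_arm", "data": {"series": [{"dx":-0.186,"dy":-0.81,"dz":-0.4,"rx":0,"ry":0,"rz":0.155,"claw":0},{"dx":-0.186,"dy":-0.81,"dz":-0.4,"rx":0,"ry":0,"rz":0.155,"claw":0},{"dx":-0.186,"dy":-0.81,"dz":-0.4,"rx":0,"ry":0,"rz":0.155,"claw":0},{"dx":-0.186,"dy":-0.81,"dz":-0.4,"rx":0,"ry":0,"rz":0.155,"claw":0},{"dx":0,"dy":0,"dz":-1,"rx":0,"ry":0,"rz":0,"claw":0},{"dx":0,"dy":0,"dz":-1,"rx":0,"ry":0,"rz":0,"claw":0},{"dx":0,"dy":0,"dz":-1,"rx":0,"ry":0,"rz":0,"claw":0},{"dx":0,"dy":0,"dz":-1,"rx":0,"ry":0,"rz":0,"claw":0},{"dx":0,"dy":0,"dz":-1,"rx":0,"ry":0,"rz":0,"claw":0},{"dx":0,"dy":0,"dz":0,"rx":0,"ry":0,"rz":0,"claw":0}]}}

```text
time_s: 19.03
position: [0.4555, -0.2429, 0.0722]
tool_rot: [-0.006, -0.06, 0.998, 0.006]
contact_force: [0.1, 0.9, -1.6]
gripper_width: 0.0469
grasp_force: 0.0
```

{"op": "jog_arm", "data": {"series": [{"dx":0,"dy":0,"dz":0,"rx":0,"ry":0,"rz":0,"claw":0},{"dx":0,"dy":0,"dz":0,"rx":0,"ry":0,"rz":0,"claw":0},{"dx":0,"dy":0,"dz":0,"rx":0,"ry":0,"rz":0,"claw":0}]}}

```text
time_s: 19.28
position: [0.4628, -0.2498, 0.0846]
tool_rot: [0.002, -0.06, 0.998, -0.002]
contact_force: [-0.1, -1.0, -0.1]
gripper_width: 0.0472
grasp_force: 0.0
```

```bash
python3 -c "
from h import *
print(tool())"
```

```text
(array([ 0.4628, -0.2498,  0.0846]), 'phi 96.86', 'z', array([ 0.004, -0.004, -1.   ]), 't 19.3')
```

{"op": "jog_arm", "data": {"series": [{"dx":-0.05,"dy":0.05,"dz":-0.9,"rx":0,"ry":0,"rz":0,"claw":0},{"dx":0,"dy":0,"dz":-0.7,"rx":0,"ry":0,"rz":0,"claw":0},{"dx":0,"dy":0,"dz":-0.38,"rx":0,"ry":0,"rz":0,"claw":0},{"dx":0,"dy":0,"dz":0,"rx":0,"ry":0,"rz":0,"claw":0},{"dx":0,"dy":0,"dz":0,"rx":0,"ry":0,"rz":0,"claw":-1},{"dx":0,"dy":0,"dz":0,"rx":0,"ry":0,"rz":0,"claw":-1},{"dx":0,"dy":0,"dz":0,"rx":0,"ry":0,"rz":0,"claw":-1},{"dx":0,"dy":0,"dz":0,"rx":0,"ry":0,"rz":0,"claw":-1},{"dx":0,"dy":0,"dz":0,"rx":0,"ry":0,"rz":0,"claw":-1},{"dx":0,"dy":0,"dz":0,"rx":0,"ry":0,"rz":0,"claw":-1}]}}

```text
time_s: 20.12
position: [0.46, -0.2475, 0.0041]
tool_rot: [0.001, -0.06, 0.998, -0.001]
contact_force: [-0.9, 0.0, 6.9]
gripper_width: 0.024
grasp_force: 40.0
```

```bash
python3 -c "
from h import *
print(tool(),sense()['gripper_width'],sense()['grasp_force'])"
```

```text
(array([ 0.46  , -0.2475,  0.0041]), 'phi 96.83', 'z', array([ 0.002, -0.002, -1.   ]), 't 20.1') 0.02398565313088436 40.00345766544342
```

{"op": "jog_arm", "data": {"series": [{"dx":0,"dy":0,"dz":0.3,"rx":0,"ry":0,"rz":0,"claw":-1},{"dx":0,"dy":0,"dz":0.7,"rx":0,"ry":0,"rz":0,"claw":-1},{"dx":0,"dy":0,"dz":0.9,"rx":0,"ry":0,"rz":0,"claw":-1},{"dx":0,"dy":0,"dz":0.9,"rx":0,"ry":0,"rz":0,"claw":-1},{"dx":0,"dy":0,"dz":0.7,"rx":0,"ry":0,"rz":0,"claw":-1}]}}

```text
time_s: 20.53
position: [0.4591, -0.2466, 0.1455]
tool_rot: [0.001, -0.06, 0.998, -0.001]
contact_force: [0.8, -0.6, -1.0]
gripper_width: 0.0238
grasp_force: 40.0
```

{"op": "jog_arm", "data": {"series": [{"dx":0.374,"dy":0.515,"dz":0,"rx":0,"ry":0,"rz":-0.182,"claw":-1},{"dx":0.374,"dy":0.515,"dz":0,"rx":0,"ry":0,"rz":-0.182,"claw":-1},{"dx":0.374,"dy":0.515,"dz":0,"rx":0,"ry":0,"rz":-0.182,"claw":-1},{"dx":0.374,"dy":0.515,"dz":0,"rx":0,"ry":0,"rz":-0.182,"claw":-1},{"dx":0.374,"dy":0.515,"dz":0,"rx":0,"ry":0,"rz":-0.182,"claw":-1},{"dx":0.374,"dy":0.515,"dz":0,"rx":0,"ry":0,"rz":-0.182,"claw":-1},{"dx":0.374,"dy":0.515,"dz":0,"rx":0,"ry":0,"rz":-0.182,"claw":-1},{"dx":0.374,"dy":0.515,"dz":0,"rx":0,"ry":0,"rz":-0.182,"claw":-1},{"dx":0.374,"dy":0.515,"dz":0,"rx":0,"ry":0,"rz":-0.182,"claw":-1},{"dx":0.374,"dy":0.515,"dz":0,"rx":0,"ry":0,"rz":-0.182,"claw":-1}]}}

```text
time_s: 21.37
position: [0.6086, -0.0392, 0.1426]
tool_rot: [-0.0, 0.004, 1.0, 0.0]
contact_force: [-0.0, 0.2, -1.0]
gripper_width: 0.0234
grasp_force: 40.0
```

{"op": "jog_arm", "data": {"series": [{"dx":0,"dy":0,"dz":0,"rx":0,"ry":0,"rz":0,"claw":-1},{"dx":0,"dy":0,"dz":0,"rx":0,"ry":0,"rz":0,"claw":-1},{"dx":0,"dy":0,"dz":0,"rx":0,"ry":0,"rz":0,"claw":-1}]}}

```text
time_s: 21.62
position: [0.6078, -0.0408, 0.1423]
tool_rot: [-0.0, 0.004, 1.0, -0.0]
contact_force: [1.1, -0.5, -1.6]
gripper_width: 0.024
grasp_force: 40.0
```

```bash
python3 -c "
from h import *
print(tool(),sense()['gripper_width'],sense()['grasp_force'])"
```

```text
(array([ 0.6078, -0.0408,  0.1423]), 'phi 89.56', 'z', array([-0.001, -0.   , -1.   ]), 't 21.6') 0.023956825084450795 39.99729573726654
```

{"op": "jog_arm", "data": {"series": [{"dx":0.04,"dy":-0.02,"dz":-0.7,"rx":0,"ry":0,"rz":0,"claw":-1},{"dx":0,"dy":0,"dz":-0.7,"rx":0,"ry":0,"rz":0,"claw":-1},{"dx":0,"dy":0,"dz":-0.4,"rx":0,"ry":0,"rz":0,"claw":-1},{"dx":0,"dy":0,"dz":-0.2,"rx":0,"ry":0,"rz":0,"claw":-1},{"dx":0,"dy":0,"dz":-0.15,"rx":0,"ry":0,"rz":0,"claw":-1},{"dx":0,"dy":0,"dz":0,"rx":0,"ry":0,"rz":0,"claw":-1},{"dx":0,"dy":0,"dz":-0.12,"rx":0,"ry":0,"rz":0,"claw":-1},{"dx":0,"dy":0,"dz":0,"rx":0,"ry":0,"rz":0,"claw":-1}]}}

```text
time_s: 22.28
position: [0.6105, -0.0417, 0.0521]
tool_rot: [0.001, 0.004, 1.0, -0.0]
contact_force: [-0.2, 0.5, -1.4]
gripper_width: 0.0238
grasp_force: 40.0
```

{"op": "jog_arm", "data": {"series": [{"dx":0,"dy":0,"dz":-0.08,"rx":0,"ry":0,"rz":0,"claw":-1},{"dx":0,"dy":0,"dz":0,"rx":0,"ry":0,"rz":0,"claw":-1}]}}

```text
time_s: 22.45
position: [0.6102, -0.0414, 0.0485]
tool_rot: [0.0, 0.004, 1.0, -0.0]
contact_force: [0.8, 0.2, -1.2]
gripper_width: 0.0239
grasp_force: 40.0
```

{"op": "jog_arm", "data": {"series": [{"dx":0,"dy":0,"dz":-0.05,"rx":0,"ry":0,"rz":0,"claw":-1},{"dx":0,"dy":0,"dz":0,"rx":0,"ry":0,"rz":0,"claw":-1}]}}

```text
time_s: 22.62
position: [0.61, -0.0413, 0.0462]
tool_rot: [0.0, 0.004, 1.0, -0.0]
contact_force: [0.3, -0.2, -1.4]
gripper_width: 0.0235
grasp_force: 40.0
```

{"op": "jog_arm", "data": {"series": [{"dx":0,"dy":0,"dz":-0.04,"rx":0,"ry":0,"rz":0,"claw":-1},{"dx":0,"dy":0,"dz":0,"rx":0,"ry":0,"rz":0,"claw":-1}]}}

```text
time_s: 22.78
position: [0.6102, -0.0413, 0.0461]
tool_rot: [-0.0, 0.004, 1.0, -0.0]
contact_force: [-4.7, 0.6, 8.2]
gripper_width: 0.0232
grasp_force: 40.0
```

{"op": "jog_arm", "data": {"series": [{"dx":0,"dy":0,"dz":0,"rx":0,"ry":0,"rz":0,"claw":-0.28},{"dx":0,"dy":0,"dz":0,"rx":0,"ry":0,"rz":0,"claw":-0.28},{"dx":0,"dy":0,"dz":0,"rx":0,"ry":0,"rz":0,"claw":-0.28},{"dx":0,"dy":0,"dz":0.3,"rx":0,"ry":0,"rz":0,"claw":-0.28},{"dx":0,"dy":0,"dz":0.8,"rx":0,"ry":0,"rz":0,"claw":-0.28},{"dx":0,"dy":0,"dz":1,"rx":0,"ry":0,"rz":0,"claw":-0.28},{"dx":0,"dy":0,"dz":1,"rx":0,"ry":0,"rz":0,"claw":-0.28}]}}

```text
time_s: 23.37
position: [0.6093, -0.0411, 0.17]
tool_rot: [-0.001, 0.004, 1.0, 0.0]
contact_force: [0.4, 0.0, 1.2]
gripper_width: 0.0337
grasp_force: 0.0
```

{"op": "jog_arm", "data": {"series": [{"dx":-0.5,"dy":-0.33,"dz":0.75,"rx":0,"ry":0,"rz":0.3,"claw":0.2},{"dx":-0.5,"dy":-0.33,"dz":0.75,"rx":0,"ry":0,"rz":0.3,"claw":0.2},{"dx":-0.5,"dy":-0.33,"dz":0.75,"rx":0,"ry":0,"rz":0.3,"claw":0.2},{"dx":-0.5,"dy":-0.33,"dz":0.75,"rx":0,"ry":0,"rz":0.3,"claw":0.2},{"dx":-0.5,"dy":-0.33,"dz":0.75,"rx":0,"ry":0,"rz":0.3,"claw":0.2},{"dx":-0.5,"dy":-0.33,"dz":0.75,"rx":0,"ry":0,"rz":0.3,"claw":0.2},{"dx":0,"dy":0,"dz":0,"rx":0,"ry":0,"rz":0,"claw":0.2},{"dx":0,"dy":0,"dz":0,"rx":0,"ry":0,"rz":0,"claw":0.2},{"dx":0,"dy":0,"dz":0,"rx":0,"ry":0,"rz":0,"claw":0.2},{"dx":0,"dy":0,"dz":0,"rx":0,"ry":0,"rz":0,"claw":0.2}]}}

```text
time_s: 24.2
position: [0.4897, -0.1199, 0.3471]
tool_rot: [-0.001, -0.059, 0.998, 0.001]
contact_force: [-0.5, -0.3, -0.7]
gripper_width: 0.0562
grasp_force: 0.0
```

Run:
```python
from h import *
print(tool());P=get_image("wrist");bars(P)
```

```text
(array([ 0.4897, -0.1199,  0.3471]), 'phi 96.78', 'z', array([-0.002,  0.001, -1.   ]), 't 24.2')
[314.  53.] 410 0.023 0.024 [320.6 -48.4] [87.2 13.6] -81.1
[134. 117.] 1102 0.0293 0.03 [ 454.6 -324.1] [99.5 30.2] 9.7
[ 95. 182.] 342 0.0112 0.012 [ 578.5 -401.9] [98.4 12.2] 10.8
[293. 232.] 721 0.0654 0.066 [609.8 -41.1] [99.  23.8] -0.4
[359. 239.] 1106 0.0652 0.066 [610.3  72.6] [99.9 36.2] -0.6
```

Run:
```python
from h import *
print(sense()["q"])
P=get_image("side");save(P,"s2.png",(60,0,420,300),2)
C=cloud(P);I=P["image"].astype(int)
m=(I[...,2]-I[...,0]>10)&(I.max(-1)<150)&(P["z_map"]>0)&(abs(C[...,0])<.6)&(abs(C[...,1])<.5)&(C[...,2]>.1)
T=get_image("top");D=cloud(T);J=T["image"].astype(int)
m2=(J[...,2]-J[...,0]>6)&(T["z_map"]>0)&(abs(D[...,0])<.7)&(abs(D[...,1])<.5)&(D[...,2]>.2)
p=np.vstack([C[m],D[m2]]);j=sense()["q"][0]
r=p[:,0]*np.cos(j)+p[:,1]*np.sin(j);l=-p[:,0]*np.sin(j)+p[:,1]*np.cos(j)
for a in np.arange(-.1,.65,.05):
    k=(r>a)&(r<a+.05)
    if k.sum()>10: print(round(a+.025,3),k.sum(),"lat",np.percentile(l[k],[2,98]).round(3),"z",np.percentile(p[k,2],[2,98]).round(3))
```

```text
[-4.65194199e-01 -1.84813228e-01  1.74347093e+00  8.54918087e-05
  1.58629803e+00 -2.15452799e+00]
-0.075 2937 lat [0.029 0.275] z [0.429 0.745]
-0.025 5606 lat [-0.093  0.266] z [0.152 0.735]
0.025 3973 lat [-0.094  0.265] z [0.132 0.725]
0.075 2074 lat [-0.074  0.257] z [0.148 0.72 ]
0.125 1148 lat [0.06  0.159] z [0.636 0.713]
0.175 1112 lat [0.059 0.157] z [0.627 0.706]
0.225 1075 lat [0.06  0.157] z [0.622 0.7  ]
0.275 1038 lat [0.061 0.156] z [0.61  0.692]
0.325 807 lat [0.064 0.154] z [0.633 0.685]
0.375 878 lat [0.058 0.165] z [0.643 0.675]
0.425 724 lat [0.052 0.167] z [0.591 0.67 ]
0.475 1337 lat [0.046 0.168] z [0.584 0.671]
0.525 534 lat [0.047 0.167] z [0.582 0.669]
```

View pics/s2.png

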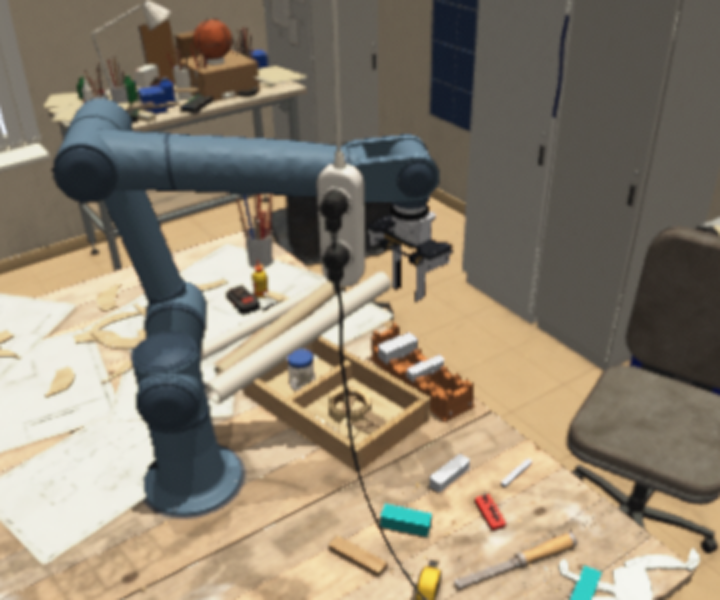

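{"op": "jog_arm", "data": {"series": [{"dx":-0.126,"dy":-0.73,"dz":-0.5,"rx":0,"ry":0,"rz":0.104,"claw":0.06},{"dx":-0.126,"dy":-0.73,"dz":-0.5,"rx":0,"ry":0,"rz":0.104,"claw":0.06},{"dx":-0.126,"dy":-0.73,"dz":-0.5,"rx":0,"ry":0,"rz":0.104,"claw":0.06},{"dx":-0.126,"dy":-0.73,"dz":-0.5,"rx":0,"ry":0,"rz":0.104,"claw":0.06},{"dx":-0.126,"dy":-0.73,"dz":-0.5,"rx":0,"ry":0,"rz":0.104,"claw":0.06},{"dx":-0.126,"dy":-0.73,"dz":-0.5,"rx":0,"ry":0,"rz":0.104,"claw":0.06},{"dx":-0.126,"dy":-0.73,"dz":-0.5,"rx":0,"ry":0,"rz":0.104,"claw":0.06},{"dx":0,"dy":0,"dz":-1,"rx":0,"ry":0,"rz":0,"claw":0.06},{"dx":0,"dy":0,"dz":-1,"rx":0,"ry":0,"rz":0,"claw":0.06},{"dx":0,"dy":0,"dz":-1,"rx":0,"ry":0,"rz":0,"claw":0.06}]}}

```text
time_s: 25.18
position: [0.4545, -0.325, 0.0864]
tool_rot: [-0.0, -0.084, 0.996, 0.0]
contact_force: [0.9, -0.5, -0.4]
gripper_width: 0.0496
grasp_force: 0.0
```

{"op": "jog_arm", "data": {"series": [{"dx":0,"dy":0,"dz":0,"rx":0,"ry":0,"rz":0,"claw":0.06},{"dx":0,"dy":0,"dz":0,"rx":0,"ry":0,"rz":0,"claw":0.06},{"dx":0,"dy":0,"dz":0,"rx":0,"ry":0,"rz":0,"claw":0.06},{"dx":0,"dy":0,"dz":0,"rx":0,"ry":0,"rz":0,"claw":0.06}]}}

```text
time_s: 25.52
position: [0.4565, -0.3264, 0.0919]
tool_rot: [0.002, -0.084, 0.996, -0.002]
contact_force: [0.6, -0.4, 0.5]
gripper_width: 0.0501
grasp_force: 0.0
```

```bash
python3 -c "
from h import *
print(tool(),sense()['q'][[0,5]])"
```

```text
(array([ 0.4565, -0.3264,  0.0919]), 'phi 99.69', 'z', array([ 0.004, -0.004, -1.   ]), 't 25.5') [-0.82268442 -2.56261052]
```

{"op": "jog_arm", "data": {"series": [{"dx":-0.03,"dy":0.04,"dz":-0.9,"rx":0,"ry":0,"rz":0,"claw":0.06},{"dx":0,"dy":0,"dz":-0.8,"rx":0,"ry":0,"rz":0,"claw":0.06},{"dx":0,"dy":0,"dz":-0.43,"rx":0,"ry":0,"rz":0,"claw":0.06},{"dx":0,"dy":0,"dz":0,"rx":0,"ry":0,"rz":0,"claw":0.06},{"dx":0,"dy":0,"dz":0,"rx":0,"ry":0,"rz":0,"claw":-1},{"dx":0,"dy":0,"dz":0,"rx":0,"ry":0,"rz":0,"claw":-1},{"dx":0,"dy":0,"dz":0,"rx":0,"ry":0,"rz":0,"claw":-1},{"dx":0,"dy":0,"dz":0,"rx":0,"ry":0,"rz":0,"claw":-1},{"dx":0,"dy":0,"dz":0,"rx":0,"ry":0,"rz":0,"claw":-1},{"dx":0,"dy":0,"dz":0,"rx":0,"ry":0,"rz":0,"claw":-1}]}}

```text
time_s: 26.35
position: [0.4551, -0.3249, 0.0061]
tool_rot: [0.001, -0.084, 0.996, -0.002]
contact_force: [-0.7, 0.5, 6.8]
gripper_width: 0.0298
grasp_force: 40.0
```

```bash
python3 -c "
from h import *
print(tool(),sense()['gripper_width'],sense()['grasp_force'])"
```

```text
(array([ 0.4551, -0.3249,  0.0061]), 'phi 99.67', 'z', array([ 0.003, -0.003, -1.   ]), 't 26.4') 0.02976001876316303 39.997819662094116
```

{"op": "jog_arm", "data": {"series": [{"dx":0,"dy":0,"dz":0.3,"rx":0,"ry":0,"rz":0,"claw":-1},{"dx":0,"dy":0,"dz":0.7,"rx":0,"ry":0,"rz":0,"claw":-1},{"dx":0,"dy":0,"dz":0.9,"rx":0,"ry":0,"rz":0,"claw":-1},{"dx":0,"dy":0,"dz":0.9,"rx":0,"ry":0,"rz":0,"claw":-1},{"dx":0,"dy":0,"dz":0.7,"rx":0,"ry":0,"rz":0,"claw":-1},{"dx":0.322,"dy":0.703,"dz":0,"rx":0,"ry":0,"rz":-0.21,"claw":-1},{"dx":0.322,"dy":0.703,"dz":0,"rx":0,"ry":0,"rz":-0.21,"claw":-1}]}}

```text
time_s: 26.93
position: [0.4804, -0.2683, 0.1472]
tool_rot: [0.002, -0.068, 0.998, -0.002]
contact_force: [0.5, 0.7, -3.0]
gripper_width: 0.0297
grasp_force: 40.0
```

{"op": "jog_arm", "data": {"series": [{"dx":0.322,"dy":0.703,"dz":0,"rx":0,"ry":0,"rz":-0.21,"claw":-1},{"dx":0.322,"dy":0.703,"dz":0,"rx":0,"ry":0,"rz":-0.21,"claw":-1},{"dx":0.322,"dy":0.703,"dz":0,"rx":0,"ry":0,"rz":-0.21,"claw":-1},{"dx":0.322,"dy":0.703,"dz":0,"rx":0,"ry":0,"rz":-0.21,"claw":-1},{"dx":0.322,"dy":0.703,"dz":0,"rx":0,"ry":0,"rz":-0.21,"claw":-1},{"dx":0.322,"dy":0.703,"dz":0,"rx":0,"ry":0,"rz":-0.21,"claw":-1},{"dx":0.322,"dy":0.703,"dz":0,"rx":0,"ry":0,"rz":-0.21,"claw":-1},{"dx":0.322,"dy":0.703,"dz":0,"rx":0,"ry":0,"rz":-0.21,"claw":-1},{"dx":0.322,"dy":0.703,"dz":0,"rx":0,"ry":0,"rz":-0.21,"claw":-1},{"dx":0.322,"dy":0.703,"dz":0,"rx":0,"ry":0,"rz":-0.21,"claw":-1}]}}

```text
time_s: 27.77
position: [0.608, 0.0158, 0.144]
tool_rot: [-0.0, 0.004, 1.0, 0.0]
contact_force: [0.5, -0.0, -2.3]
gripper_width: 0.03
grasp_force: 40.0
```

{"op": "jog_arm", "data": {"series": [{"dx":0,"dy":0,"dz":0,"rx":0,"ry":0,"rz":0,"claw":-1},{"dx":0,"dy":0,"dz":0,"rx":0,"ry":0,"rz":0,"claw":-1},{"dx":0,"dy":0,"dz":0,"rx":0,"ry":0,"rz":0,"claw":-1},{"dx":0,"dy":0,"dz":0,"rx":0,"ry":0,"rz":0,"claw":-1}]}}

```text
time_s: 28.1
position: [0.6075, 0.0133, 0.1435]
tool_rot: [-0.0, 0.004, 1.0, -0.0]
contact_force: [-0.1, 0.2, -2.6]
gripper_width: 0.0297
grasp_force: 40.0
```

```bash
python3 -c "
from h import *
print(tool(),sense()['gripper_width'],sense()['grasp_force'])"
```

```text
(array([0.6075, 0.0133, 0.1435]), 'phi 89.53', 'z', array([-0.001, -0.   , -1.   ]), 't 28.1') 0.02972045859131586 39.98476266860962
```

{"op": "jog_arm", "data": {"series": [{"dx":0.04,"dy":-0.02,"dz":-0.7,"rx":0,"ry":0,"rz":0,"claw":-1},{"dx":0,"dy":0,"dz":-0.7,"rx":0,"ry":0,"rz":0,"claw":-1},{"dx":0,"dy":0,"dz":-0.4,"rx":0,"ry":0,"rz":0,"claw":-1},{"dx":0,"dy":0,"dz":-0.25,"rx":0,"ry":0,"rz":0,"claw":-1},{"dx":0,"dy":0,"dz":-0.2,"rx":0,"ry":0,"rz":0,"claw":-1},{"dx":0,"dy":0,"dz":0,"rx":0,"ry":0,"rz":0,"claw":-1},{"dx":0,"dy":0,"dz":-0.14,"rx":0,"ry":0,"rz":0,"claw":-1},{"dx":0,"dy":0,"dz":0,"rx":0,"ry":0,"rz":0,"claw":-1}]}}

```text
time_s: 28.77
position: [0.6102, 0.013, 0.0483]
tool_rot: [0.001, 0.004, 1.0, -0.0]
contact_force: [-0.2, 0.1, -2.2]
gripper_width: 0.0298
grasp_force: 40.0
```

{"op": "jog_arm", "data": {"series": [{"dx":0,"dy":0,"dz":-0.08,"rx":0,"ry":0,"rz":0,"claw":-1},{"dx":0,"dy":0,"dz":0,"rx":0,"ry":0,"rz":0,"claw":-1}]}}

```text
time_s: 28.93
position: [0.61, 0.0133, 0.045]
tool_rot: [0.0, 0.004, 1.0, -0.0]
contact_force: [-0.3, -1.0, -1.9]
gripper_width: 0.0295
grasp_force: 40.0
```

{"op": "jog_arm", "data": {"series": [{"dx":0,"dy":0,"dz":-0.05,"rx":0,"ry":0,"rz":0,"claw":-1},{"dx":0,"dy":0,"dz":0,"rx":0,"ry":0,"rz":0,"claw":-1}]}}

```text
time_s: 29.1
position: [0.6101, 0.0131, 0.043]
tool_rot: [0.001, 0.004, 1.0, -0.0]
contact_force: [-0.5, -1.1, -1.9]
gripper_width: 0.0299
grasp_force: 40.0
```

{"op": "jog_arm", "data": {"series": [{"dx":0,"dy":-0.01,"dz":-0.04,"rx":0,"ry":0,"rz":0,"claw":-1},{"dx":0,"dy":0,"dz":0,"rx":0,"ry":0,"rz":0,"claw":-1}]}}

```text
time_s: 29.27
position: [0.6104, 0.0128, 0.0421]
tool_rot: [0.001, 0.004, 1.0, -0.0]
contact_force: [-1.6, -0.0, 4.1]
gripper_width: 0.0301
grasp_force: 40.0
```

{"op": "jog_arm", "data": {"series": [{"dx":0,"dy":0,"dz":-0.03,"rx":0,"ry":0,"rz":0,"claw":-1},{"dx":0,"dy":0,"dz":0,"rx":0,"ry":0,"rz":0,"claw":-1}]}}

```text
time_s: 29.43
position: [0.6104, 0.0128, 0.0421]
tool_rot: [0.0, 0.004, 1.0, -0.0]
contact_force: [-4.8, 0.8, 11.0]
gripper_width: 0.0298
grasp_force: 40.0
```

{"op": "jog_arm", "data": {"series": [{"dx":0,"dy":0,"dz":0,"rx":0,"ry":0,"rz":0,"claw":-0.15},{"dx":0,"dy":0,"dz":0,"rx":0,"ry":0,"rz":0,"claw":-0.15},{"dx":0,"dy":0,"dz":0,"rx":0,"ry":0,"rz":0,"claw":-0.15},{"dx":0,"dy":0,"dz":0.3,"rx":0,"ry":0,"rz":0,"claw":-0.15},{"dx":0,"dy":0,"dz":0.8,"rx":0,"ry":0,"rz":0,"claw":-0.15},{"dx":0,"dy":0,"dz":1,"rx":0,"ry":0,"rz":0,"claw":-0.15},{"dx":0,"dy":0,"dz":1,"rx":0,"ry":0,"rz":0,"claw":-0.15}]}}

```text
time_s: 30.02
position: [0.6088, 0.0131, 0.165]
tool_rot: [-0.001, 0.004, 1.0, 0.0]
contact_force: [0.3, 0.5, -0.5]
gripper_width: 0.0399
grasp_force: 0.0
```

{"op": "jog_arm", "data": {"series": [{"dx":-0.5,"dy":-0.55,"dz":0.65,"rx":0,"ry":0,"rz":0.3,"claw":0.2},{"dx":-0.5,"dy":-0.55,"dz":0.65,"rx":0,"ry":0,"rz":0.3,"claw":0.2},{"dx":-0.5,"dy":-0.55,"dz":0.65,"rx":0,"ry":0,"rz":0.3,"claw":0.2},{"dx":-0.5,"dy":-0.55,"dz":0.65,"rx":0,"ry":0,"rz":0.3,"claw":0.2},{"dx":-0.5,"dy":-0.55,"dz":0.65,"rx":0,"ry":0,"rz":0.3,"claw":0.2},{"dx":-0.5,"dy":-0.55,"dz":0.65,"rx":0,"ry":0,"rz":0.3,"claw":0.2},{"dx":0,"dy":0,"dz":0,"rx":0,"ry":0,"rz":0,"claw":0.2},{"dx":0,"dy":0,"dz":0,"rx":0,"ry":0,"rz":0,"claw":0.2},{"dx":0,"dy":0,"dz":0,"rx":0,"ry":0,"rz":0,"claw":0.2},{"dx":0,"dy":0,"dz":0,"rx":0,"ry":0,"rz":0,"claw":0.2}]}}

```text
time_s: 30.85
position: [0.4895, -0.1181, 0.3183]
tool_rot: [-0.001, -0.06, 0.998, 0.001]
contact_force: [-0.1, 1.0, -0.7]
gripper_width: 0.0561
grasp_force: 0.0
```

Run:
```python
from h import *
print(tool());P=get_image("wrist");bars(P)
```

```text
(array([ 0.4895, -0.1181,  0.3183]), 'phi 96.83', 'z', array([-0.002,  0.001, -1.   ]), 't 30.9')
[316.  50.] 483 0.0232 0.024 [321.3 -49.1] [85.2 13.9] -79.0
[ 85. 185.] 376 0.0113 0.012 [ 577.8 -402.2] [98.9 12.5] 10.5
[293. 241.] 724 0.0652 0.066 [609.9 -41.2] [99.3 23.9] -0.4
[364. 245.] 1124 0.0653 0.066 [610.4  72.7] [100.   36.2] -0.7
```

{"op": "jog_arm", "data": {"series": [{"dx":0.22,"dy":-0.71,"dz":-0.4,"rx":0,"ry":0,"rz":0.095,"claw":-0.28},{"dx":0.22,"dy":-0.71,"dz":-0.4,"rx":0,"ry":0,"rz":0.095,"claw":-0.28},{"dx":0.22,"dy":-0.71,"dz":-0.4,"rx":0,"ry":0,"rz":0.095,"claw":-0.28},{"dx":0.22,"dy":-0.71,"dz":-0.4,"rx":0,"ry":0,"rz":0.095,"claw":-0.28},{"dx":0.22,"dy":-0.71,"dz":-0.4,"rx":0,"ry":0,"rz":0.095,"claw":-0.28},{"dx":0.22,"dy":-0.71,"dz":-0.4,"rx":0,"ry":0,"rz":0.095,"claw":-0.28},{"dx":0.22,"dy":-0.71,"dz":-0.4,"rx":0,"ry":0,"rz":0.095,"claw":-0.28},{"dx":0.22,"dy":-0.71,"dz":-0.4,"rx":0,"ry":0,"rz":0.095,"claw":-0.28},{"dx":0.22,"dy":-0.71,"dz":-0.4,"rx":0,"ry":0,"rz":0.095,"claw":-0.28},{"dx":0.22,"dy":-0.71,"dz":-0.4,"rx":0,"ry":0,"rz":0.095,"claw":-0.28}]}}

```text
time_s: 31.73
position: [0.5782, -0.4029, 0.1568]
tool_rot: [-0.001, -0.093, 0.996, 0.001]
contact_force: [0.2, -0.1, -0.6]
gripper_width: 0.0336
grasp_force: 0.0
```

{"op": "jog_arm", "data": {"series": [{"dx":0,"dy":0,"dz":-1,"rx":0,"ry":0,"rz":0,"claw":-0.28},{"dx":0,"dy":0,"dz":-0.8,"rx":0,"ry":0,"rz":0,"claw":-0.28},{"dx":0,"dy":0,"dz":0,"rx":0,"ry":0,"rz":0,"claw":-0.28},{"dx":0,"dy":0,"dz":0,"rx":0,"ry":0,"rz":0,"claw":-0.28},{"dx":0,"dy":0,"dz":0,"rx":0,"ry":0,"rz":0,"claw":-0.28},{"dx":0,"dy":0,"dz":0,"rx":0,"ry":0,"rz":0,"claw":-0.28}]}}

```text
time_s: 32.23
position: [0.5794, -0.4037, 0.091]
tool_rot: [0.001, -0.093, 0.996, -0.002]
contact_force: [-0.6, -0.4, 0.5]
gripper_width: 0.0339
grasp_force: 0.0
```

```bash
python3 -c "
from h import *
print(tool(),sense()['q'][[0,5]])"
```

```text
(array([ 0.5794, -0.4037,  0.091 ]), 'phi 100.63', 'z', array([ 0.003, -0.003, -1.   ]), 't 32.2') [-0.76873729 -2.52508643]
```

{"op": "jog_arm", "data": {"series": [{"dx":-0.02,"dy":0.035,"dz":-0.9,"rx":0,"ry":0,"rz":0,"claw":-0.28},{"dx":0,"dy":0,"dz":-0.8,"rx":0,"ry":0,"rz":0,"claw":-0.28},{"dx":0,"dy":0,"dz":-0.46,"rx":0,"ry":0,"rz":0,"claw":-0.28},{"dx":0,"dy":0,"dz":0,"rx":0,"ry":0,"rz":0,"claw":-0.28},{"dx":0,"dy":0,"dz":0,"rx":0,"ry":0,"rz":0,"claw":-1},{"dx":0,"dy":0,"dz":0,"rx":0,"ry":0,"rz":0,"claw":-1},{"dx":0,"dy":0,"dz":0,"rx":0,"ry":0,"rz":0,"claw":-1},{"dx":0,"dy":0,"dz":0,"rx":0,"ry":0,"rz":0,"claw":-1},{"dx":0,"dy":0,"dz":0,"rx":0,"ry":0,"rz":0,"claw":-1},{"dx":0,"dy":0,"dz":0,"rx":0,"ry":0,"rz":0,"claw":-1}]}}

```text
time_s: 33.07
position: [0.5777, -0.4023, 0.0031]
tool_rot: [0.001, -0.092, 0.996, -0.001]
contact_force: [-1.0, 1.1, 6.8]
gripper_width: 0.0114
grasp_force: 40.0
```

```bash
python3 -c "
from h import *
print(tool(),sense()['gripper_width'],sense()['grasp_force'])"
```

```text
(array([ 0.5777, -0.4023,  0.0031]), 'phi 100.58', 'z', array([ 0.002, -0.001, -1.   ]), 't 33.1') 0.01137415750512476 40.00348091125488
```

{"op": "jog_arm", "data": {"series": [{"dx":0,"dy":0,"dz":0.3,"rx":0,"ry":0,"rz":0,"claw":-1},{"dx":0,"dy":0,"dz":0.7,"rx":0,"ry":0,"rz":0,"claw":-1},{"dx":0,"dy":0,"dz":0.9,"rx":0,"ry":0,"rz":0,"claw":-1},{"dx":0,"dy":0,"dz":0.9,"rx":0,"ry":0,"rz":0,"claw":-1},{"dx":0,"dy":0,"dz":0.7,"rx":0,"ry":0,"rz":0,"claw":-1}]}}

```text
time_s: 33.48
position: [0.5773, -0.402, 0.145]
tool_rot: [0.001, -0.092, 0.996, -0.001]
contact_force: [0.1, -0.3, 0.9]
gripper_width: 0.0112
grasp_force: 40.0
```

{"op": "jog_arm", "data": {"series": [{"dx":0.08,"dy":0.677,"dz":0,"rx":0,"ry":0,"rz":-0.276,"claw":-1},{"dx":0.08,"dy":0.677,"dz":0,"rx":0,"ry":0,"rz":-0.276,"claw":-1},{"dx":0.08,"dy":0.677,"dz":0,"rx":0,"ry":0,"rz":-0.276,"claw":-1},{"dx":0.08,"dy":0.677,"dz":0,"rx":0,"ry":0,"rz":-0.276,"claw":-1},{"dx":0.08,"dy":0.677,"dz":0,"rx":0,"ry":0,"rz":-0.276,"claw":-1},{"dx":0.08,"dy":0.677,"dz":0,"rx":0,"ry":0,"rz":-0.276,"claw":-1},{"dx":0.08,"dy":0.677,"dz":0,"rx":0,"ry":0,"rz":-0.276,"claw":-1},{"dx":0.08,"dy":0.677,"dz":0,"rx":0,"ry":0,"rz":-0.276,"claw":-1},{"dx":0.08,"dy":0.677,"dz":0,"rx":0,"ry":0,"rz":-0.276,"claw":-1},{"dx":0.08,"dy":0.677,"dz":0,"rx":0,"ry":0,"rz":-0.276,"claw":-1}]}}

```text
time_s: 34.32
position: [0.6086, -0.1295, 0.1418]
tool_rot: [-0.0, 0.005, 1.0, 0.0]
contact_force: [0.8, 0.9, -0.8]
gripper_width: 0.0112
grasp_force: 40.0
```

{"op": "jog_arm", "data": {"series": [{"dx":0,"dy":0,"dz":0,"rx":0,"ry":0,"rz":0,"claw":-1},{"dx":0,"dy":0,"dz":0,"rx":0,"ry":0,"rz":0,"claw":-1},{"dx":0,"dy":0,"dz":0,"rx":0,"ry":0,"rz":0,"claw":-1},{"dx":0,"dy":0,"dz":0,"rx":0,"ry":0,"rz":0,"claw":-1}]}}

```text
time_s: 34.65
position: [0.6088, -0.1319, 0.1416]
tool_rot: [0.0, 0.005, 1.0, -0.0]
contact_force: [0.1, -0.7, 0.1]
gripper_width: 0.0113
grasp_force: 40.0
```

```bash
python3 -c "
from h import *
print(tool(),sense()['gripper_width'],sense()['grasp_force'])
P=get_image('wrist');save(P,'w6.png',f=1.2)"
```

```text
(array([ 0.6088, -0.1319,  0.1416]), 'phi 89.48', 'z', array([ 0., -0., -1.]), 't 34.6') 0.011291433470834332 39.999491572380066
```

View pics/w6.png

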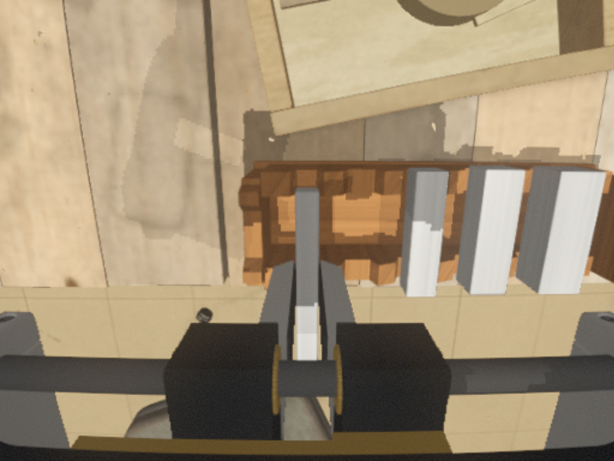

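The bar12 is held straight over the end slot, with bars 24, 30 and 36 seated level to its right.

{"op": "jog_arm", "data": {"series": [{"dx":0.01,"dy":0.01,"dz":-0.7,"rx":0,"ry":0,"rz":0,"claw":-1},{"dx":0,"dy":0,"dz":-0.6,"rx":0,"ry":0,"rz":0,"claw":-1},{"dx":0,"dy":0,"dz":-0.3,"rx":0,"ry":0,"rz":0,"claw":-1},{"dx":0,"dy":0,"dz":-0.2,"rx":0,"ry":0,"rz":0,"claw":-1},{"dx":0,"dy":0,"dz":-0.1,"rx":0,"ry":0,"rz":0,"claw":-1},{"dx":0,"dy":0,"dz":0,"rx":0,"ry":0,"rz":0,"claw":-1},{"dx":0,"dy":0,"dz":0,"rx":0,"ry":0,"rz":0,"claw":-1}]}}

```text
time_s: 35.28
position: [0.61, -0.131, 0.0665]
tool_rot: [0.001, 0.004, 1.0, -0.0]
contact_force: [-0.6, -0.5, -0.9]
gripper_width: 0.0118
grasp_force: 40.0
```

{"op": "jog_arm", "data": {"series": [{"dx":0,"dy":0,"dz":-0.07,"rx":0,"ry":0,"rz":0,"claw":-1},{"dx":0,"dy":0,"dz":0,"rx":0,"ry":0,"rz":0,"claw":-1}]}}

```text
time_s: 35.45
position: [0.6098, -0.1307, 0.0634]
tool_rot: [0.001, 0.004, 1.0, -0.0]
contact_force: [-0.2, 0.4, -1.2]
gripper_width: 0.0115
grasp_force: 40.0
```

{"op": "jog_arm", "data": {"series": [{"dx":0,"dy":-0.01,"dz":-0.08,"rx":0,"ry":0,"rz":0,"claw":-1},{"dx":0,"dy":0,"dz":0,"rx":0,"ry":0,"rz":0,"claw":-1}]}}

```text
time_s: 35.62
position: [0.6092, -0.1308, 0.0593]
tool_rot: [-0.0, 0.004, 1.0, 0.0]
contact_force: [-0.1, 0.1, 0.1]
gripper_width: 0.0113
grasp_force: 40.0
```

{"op": "jog_arm", "data": {"series": [{"dx":0,"dy":0,"dz":-0.06,"rx":0,"ry":0,"rz":0,"claw":-1},{"dx":0,"dy":0,"dz":0,"rx":0,"ry":0,"rz":0,"claw":-1}]}}

```text
time_s: 35.78
position: [0.6095, -0.131, 0.0571]
tool_rot: [0.0, 0.004, 1.0, -0.0]
contact_force: [-0.5, 0.4, -0.8]
gripper_width: 0.0114
grasp_force: 40.0
```

{"op": "jog_arm", "data": {"series": [{"dx":0,"dy":0,"dz":-0.04,"rx":0,"ry":0,"rz":0,"claw":-1},{"dx":0,"dy":0,"dz":0,"rx":0,"ry":0,"rz":0,"claw":-1}]}}

```text
time_s: 35.95
position: [0.6096, -0.131, 0.0571]
tool_rot: [-0.0, 0.004, 1.0, -0.0]
contact_force: [-5.4, 0.8, 7.7]
gripper_width: 0.0115
grasp_force: 40.0
```

{"op": "jog_arm", "data": {"series": [{"dx":0,"dy":0,"dz":0,"rx":0,"ry":0,"rz":0,"claw":-0.5},{"dx":0,"dy":0,"dz":0,"rx":0,"ry":0,"rz":0,"claw":-0.5},{"dx":0,"dy":0,"dz":0,"rx":0,"ry":0,"rz":0,"claw":-0.5},{"dx":0,"dy":0,"dz":0.3,"rx":0,"ry":0,"rz":0,"claw":-0.5},{"dx":0,"dy":0,"dz":0.8,"rx":0,"ry":0,"rz":0,"claw":-0.5},{"dx":0,"dy":0,"dz":1,"rx":0,"ry":0,"rz":0,"claw":-0.5},{"dx":0,"dy":0,"dz":1,"rx":0,"ry":0,"rz":0,"claw":-0.5}]}}

```text
time_s: 36.53
position: [0.6085, -0.1305, 0.1806]
tool_rot: [-0.001, 0.004, 1.0, 0.0]
contact_force: [0.7, -0.1, 0.5]
gripper_width: 0.0235
grasp_force: 0.0
```

{"op": "jog_arm", "data": {"series": [{"dx":-0.6,"dy":0.1,"dz":0.75,"rx":0,"ry":0,"rz":0.1,"claw":0},{"dx":-0.6,"dy":0.1,"dz":0.75,"rx":0,"ry":0,"rz":0.1,"claw":0},{"dx":-0.6,"dy":0.1,"dz":0.75,"rx":0,"ry":0,"rz":0.1,"claw":0},{"dx":-0.6,"dy":0.1,"dz":0.75,"rx":0,"ry":0,"rz":0.1,"claw":0},{"dx":-0.6,"dy":0.1,"dz":0.75,"rx":0,"ry":0,"rz":0.1,"claw":0},{"dx":-0.6,"dy":0.1,"dz":0.75,"rx":0,"ry":0,"rz":0.1,"claw":0},{"dx":0,"dy":0,"dz":0,"rx":0,"ry":0,"rz":0,"claw":0},{"dx":0,"dy":0,"dz":0,"rx":0,"ry":0,"rz":0,"claw":0},{"dx":0,"dy":0,"dz":0,"rx":0,"ry":0,"rz":0,"claw":0},{"dx":0,"dy":0,"dz":0,"rx":0,"ry":0,"rz":0,"claw":0}]}}

```text
time_s: 37.37
position: [0.4651, -0.1067, 0.3578]
tool_rot: [-0.001, -0.017, 1.0, 0.001]
contact_force: [0.4, -0.8, -0.3]
gripper_width: 0.0467
grasp_force: 0.0
```

Run:
```python
from h import *
print(tool());P=get_image("wrist");bars(P);save(P,"w7.png",f=1.2)
```

```text
(array([ 0.4651, -0.1067,  0.3578]), 'phi 91.94', 'z', array([-0.003,  0.001, -1.   ]), 't 37.4')
[293.  65.] 330 0.0233 0.024 [320.2 -48.9] [87.   9.7] -78.9
[239. 238.] 360 0.0653 0.066 [ 609.2 -130.3] [97.3 12. ] -1.0
[288. 241.] 525 0.0652 0.066 [609.4 -41.6] [99.1 23.6] 0.5
[354. 241.] 1055 0.0652 0.066 [610.   72.6] [100.   36.1] -0.4
```

View pics/w7.png

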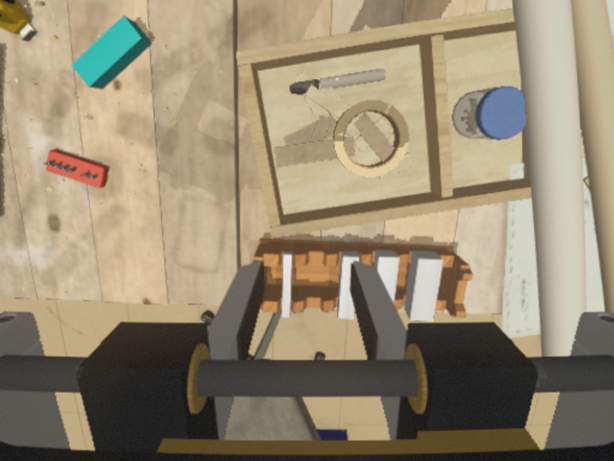

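Run:
```python
from h import *
for n in("top","side"):
    P=get_image(n);C=cloud(P)
    for q in("bar18","holddown","glue","battery","bits"):
        for r in finder.silhouettes(q,P)[:6]:
            m=np.array(r["mask"])&(P["z_map"]>0)
            c=np.median(P["image"][m],0);R=rect(P,m,np.percentile(C[m][:,2],75))
            print(n,q,round(r["conf"],2),np.round(r["position"]),np.median(C[m],0).round(3),c,None if R is None else (np.round(R[1]),round(R[2],1)))
    if n=="top": save(P,"top2.png",f=1.5)
```

```text
top bar18 0.63 [232. 150.] [0.611 0.012 0.066] [160. 162. 158.] (array([99., 29.]), 0.3)
top bar18 0.62 [410. 195.] [ 0.455 -0.713  0.034] [ 47. 121. 112.] (array([100.,  38.]), 25.3)
top bar18 0.6 [331. 234.] [ 0.297 -0.379  0.035] [ 53. 129. 121.] (array([100.,  36.]), -51.0)
top bar18 0.47 [218. 154.] [0.609 0.074 0.066] [160. 162. 156.] (array([95., 36.]), 0.1)
top bar18 0.23 [ 98. 188.] [0.48  0.553 0.079] [92. 66. 33.] (array([41., 36.]), 44.9)
top holddown 0.59 [128. 197.] [0.439 0.444 0.01 ] [152. 149. 142.] (array([328.,  30.]), -0.3)
top glue 0.56 [ 96. 189.] [0.479 0.553 0.081] [84. 56. 26.] (array([33., 32.]), 60.9)
top battery 0.68 [100. 200.] [0.421 0.541 0.037] [50. 46. 41.] (array([112.,  61.]), 90.0)
top battery 0.27 [224. 153.] [0.618 0.048 0.038] [101.   65.5  40.5] (array([310.,  88.]), -89.5)
side bar18 0.73 [262. 259.] [ 0.292 -0.385  0.033] [ 51.  184.  164.5] (array([100.,  42.]), -50.2)
side bar18 0.71 [265. 178.] [0.603 0.004 0.062] [174.  170.5 165.5] (array([102.,  62.]), -0.3)
side bar18 0.57 [258. 176.] [0.599 0.062 0.063] [199.  196.  193.5] (array([94., 36.]), -1.4)
side bar18 0.56 [351. 295.] [ 0.444 -0.723  0.034] [ 52. 204. 194.] (array([102.,  34.]), 26.1)
side bar18 0.52 [284. 192.] [ 0.61  -0.132  0.064] [192. 188. 185.] (array([93., 18.]), 3.3)
side battery 0.72 [182. 150.] [0.401 0.531 0.032] [76. 64. 56.] (array([97., 51.]), 80.4)
side bits 0.7 [303. 256.] [ 0.451 -0.459  0.013] [200.  82.  69.] (array([87., 34.]), 71.7)
```

View pics/top2.png

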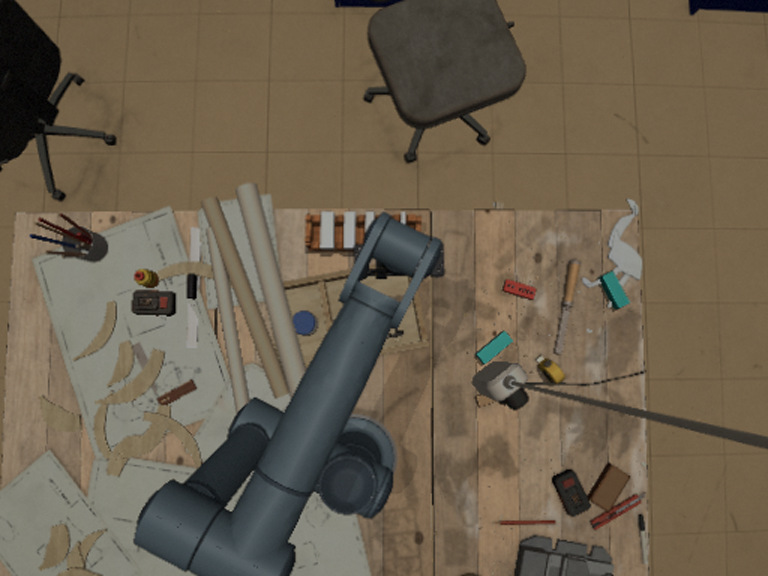

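Four bars are seated; no fifth aluminium bar is anywhere in the top view. The hold-down lies at (192,287), along x.

{"op": "jog_arm", "data": {"series": [{"dx":0,"dy":0.92,"dz":0,"rx":0,"ry":0,"rz":-0.03,"claw":0},{"dx":0,"dy":0.92,"dz":0,"rx":0,"ry":0,"rz":-0.03,"claw":0},{"dx":0,"dy":0.92,"dz":0,"rx":0,"ry":0,"rz":-0.03,"claw":0},{"dx":0,"dy":0.92,"dz":0,"rx":0,"ry":0,"rz":-0.03,"claw":0},{"dx":0,"dy":0.92,"dz":0,"rx":0,"ry":0,"rz":-0.03,"claw":0},{"dx":0,"dy":0.92,"dz":0,"rx":0,"ry":0,"rz":-0.03,"claw":0},{"dx":0,"dy":0.92,"dz":0,"rx":0,"ry":0,"rz":-0.03,"claw":0},{"dx":0,"dy":0.92,"dz":0,"rx":0,"ry":0,"rz":-0.03,"claw":0},{"dx":0,"dy":0.92,"dz":0,"rx":0,"ry":0,"rz":-0.03,"claw":0},{"dx":0,"dy":0.92,"dz":0,"rx":0,"ry":0,"rz":-0.03,"claw":0}]}}

```text
time_s: 38.85
position: [0.4649, 0.2631, 0.3597]
tool_rot: [0.0, -0.007, 1.0, 0.0]
contact_force: [0.2, -0.6, -0.1]
gripper_width: 0.0471
grasp_force: 0.0
```

{"op": "jog_arm", "data": {"series": [{"dx":0,"dy":0.92,"dz":0,"rx":0,"ry":0,"rz":-0.03,"claw":0},{"dx":0,"dy":0.92,"dz":0,"rx":0,"ry":0,"rz":-0.03,"claw":0},{"dx":0,"dy":0.92,"dz":0,"rx":0,"ry":0,"rz":-0.03,"claw":0},{"dx":0,"dy":0.92,"dz":0,"rx":0,"ry":0,"rz":-0.03,"claw":0},{"dx":0,"dy":0.92,"dz":0,"rx":0,"ry":0,"rz":-0.03,"claw":0},{"dx":0,"dy":0,"dz":0,"rx":0,"ry":0,"rz":0,"claw":0},{"dx":0,"dy":0,"dz":0,"rx":0,"ry":0,"rz":0,"claw":0},{"dx":0,"dy":0,"dz":0,"rx":0,"ry":0,"rz":0,"claw":0},{"dx":0,"dy":0,"dz":0,"rx":0,"ry":0,"rz":0,"claw":0}]}}

```text
time_s: 39.6
position: [0.4656, 0.4442, 0.3598]
tool_rot: [0.0, -0.001, 1.0, 0.0]
contact_force: [0.3, -0.4, -0.2]
gripper_width: 0.0467
grasp_force: 0.0
```

Run:
```python
from h import *
print(tool());P=get_image("wrist");save(P,"w8.png",f=1.2)
I=P["image"].astype(int);C=cloud(P)
for r in finder.silhouettes("holddown",P)[:2]:
    m=np.array(r["mask"])
    print(round(r["conf"],2),np.round(r["position"]),m.sum())
    b=m&(I.max(-1)<75)&(abs(C[...,2]-.044)<.008)
    for mm,h,t in((m&(abs(C[...,2]-.008)<.008),.008,"plate"),(b,.044,"block")):
        ys,xs=np.where(mm)
        if len(xs)<20: continue
        p=np.array([w_plane(P,(u,v),h)[:2] for u,v in zip(xs,ys)])*1000
        rr=cv2.minAreaRect(p.astype(np.float32));print(t,np.round(rr[0],1),np.round(rr[1],1),round(rr[2],2),len(xs),C[mm][:,2].mean())
for r in finder.mark_of("holddown",P)[:1]: print(r["conf"],w_plane(P,r["position"],0.002))
```

```text
(array([0.4656, 0.4442, 0.3598]), 'phi 90.08', 'z', array([ 0.,  0., -1.]), 't 39.6')
0.59 [256. 125.] 2709
plate [461.3 445.5] [ 28.9 332.3] 89.74 2208 0.007544461716585131
block [458.9 445.5] [63.9 13.2] 0.31 53 0.04238920828680968
0.8 [0.46325845 0.44240301 0.002     ]
```

View pics/w8.png

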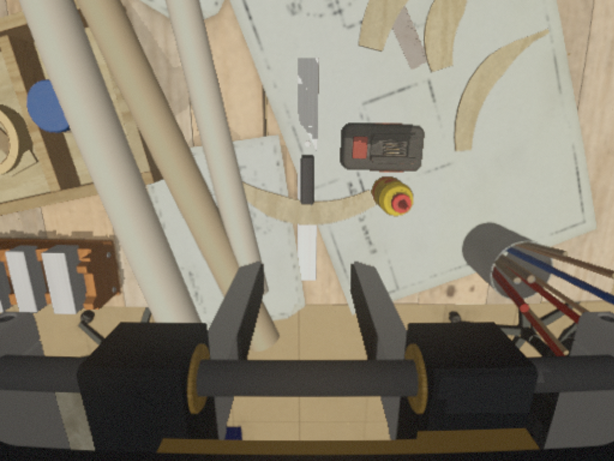

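{"op": "jog_arm", "data": {"series": [{"dx":-0.11,"dy":0.03,"dz":-0.8,"rx":0,"ry":0,"rz":0,"claw":-0.1},{"dx":0,"dy":0,"dz":-0.9,"rx":0,"ry":0,"rz":0,"claw":-0.1},{"dx":0,"dy":0,"dz":-0.9,"rx":0,"ry":0,"rz":0,"claw":-0.1},{"dx":0,"dy":0,"dz":-0.9,"rx":0,"ry":0,"rz":0,"claw":-0.1},{"dx":0,"dy":0,"dz":-0.9,"rx":0,"ry":0,"rz":0,"claw":-0.1},{"dx":0,"dy":0,"dz":-0.9,"rx":0,"ry":0,"rz":0,"claw":-0.1},{"dx":0,"dy":0,"dz":-0.9,"rx":0,"ry":0,"rz":0,"claw":-0.1},{"dx":0,"dy":0,"dz":-0.7,"rx":0,"ry":0,"rz":0,"claw":-0.1},{"dx":0,"dy":0,"dz":-0.4,"rx":0,"ry":0,"rz":0,"claw":-0.1},{"dx":0,"dy":0,"dz":0,"rx":0,"ry":0,"rz":0,"claw":-0.1}]}}

```text
time_s: 40.58
position: [0.4585, 0.4437, 0.0629]
tool_rot: [-0.003, -0.001, 1.0, -0.002]
contact_force: [-1.0, -0.7, -0.9]
gripper_width: 0.0421
grasp_force: 0.0
```

{"op": "jog_arm", "data": {"series": [{"dx":0,"dy":0,"dz":0,"rx":0,"ry":0,"rz":0,"claw":-0.1},{"dx":0,"dy":0,"dz":0,"rx":0,"ry":0,"rz":0,"claw":-0.1},{"dx":0,"dy":0,"dz":0,"rx":0,"ry":0,"rz":0,"claw":-0.1}]}}

```text
time_s: 40.83
position: [0.4624, 0.4471, 0.07]
tool_rot: [0.002, -0.001, 1.0, 0.001]
contact_force: [-0.3, -1.0, -0.2]
gripper_width: 0.0423
grasp_force: 0.0
```

```bash
python3 -c "
from h import *
print(tool())"
```

```text
(array([0.4624, 0.4471, 0.07  ]), 'phi 90.12', 'z', array([ 0.003,  0.002, -1.   ]), 't 40.8')
```

{"op": "jog_arm", "data": {"series": [{"dx":-0.03,"dy":-0.03,"dz":-0.7,"rx":0,"ry":0,"rz":0,"claw":-0.1},{"dx":0,"dy":0,"dz":-0.45,"rx":0,"ry":0,"rz":0,"claw":-0.1},{"dx":0,"dy":0,"dz":-0.24,"rx":0,"ry":0,"rz":0,"claw":-0.1},{"dx":0,"dy":0,"dz":0,"rx":0,"ry":0,"rz":0,"claw":-0.1},{"dx":0,"dy":0,"dz":0,"rx":0,"ry":0,"rz":0,"claw":-1},{"dx":0,"dy":0,"dz":0,"rx":0,"ry":0,"rz":0,"claw":-1},{"dx":0,"dy":0,"dz":0,"rx":0,"ry":0,"rz":0,"claw":-1},{"dx":0,"dy":0,"dz":0,"rx":0,"ry":0,"rz":0,"claw":-1},{"dx":0,"dy":0,"dz":0,"rx":0,"ry":0,"rz":0,"claw":-1},{"dx":0,"dy":0,"dz":0,"rx":0,"ry":0,"rz":0,"claw":-1}]}}

```text
time_s: 41.67
position: [0.4607, 0.4455, 0.0134]
tool_rot: [0.001, -0.001, 1.0, 0.0]
contact_force: [-0.2, -1.7, 6.1]
gripper_width: 0.0196
grasp_force: 40.0
```

```bash
python3 -c "
from h import *
print(tool(),sense()['gripper_width'],sense()['grasp_force'])"
```

```text
(array([0.4607, 0.4455, 0.0134]), 'phi 90.13', 'z', array([ 0.002,  0.001, -1.   ]), 't 41.7') 0.01956693661202994 39.99127507209778
```

{"op": "jog_arm", "data": {"series": [{"dx":0,"dy":0,"dz":0.3,"rx":0,"ry":0,"rz":0,"claw":-1},{"dx":0,"dy":0,"dz":0.8,"rx":0,"ry":0,"rz":0,"claw":-1},{"dx":0,"dy":0,"dz":1,"rx":0,"ry":0,"rz":0,"claw":-1},{"dx":0,"dy":0,"dz":1,"rx":0,"ry":0,"rz":0,"claw":-1},{"dx":0,"dy":0,"dz":1,"rx":0,"ry":0,"rz":0,"claw":-1},{"dx":0,"dy":0,"dz":1,"rx":0,"ry":0,"rz":0,"claw":-1},{"dx":0,"dy":0,"dz":0.7,"rx":0,"ry":0,"rz":0,"claw":-1},{"dx":0,"dy":0,"dz":0,"rx":0,"ry":0,"rz":0,"claw":-1}]}}

```text
time_s: 42.33
position: [0.4623, 0.4473, 0.2527]
tool_rot: [0.006, -0.001, 1.0, 0.004]
contact_force: [0.5, 0.7, -1.2]
gripper_width: 0.0196
grasp_force: 40.0
```

{"op": "jog_arm", "data": {"series": [{"dx":0.154,"dy":-0.488,"dz":0,"rx":0,"ry":0,"rz":-0.944,"claw":-1},{"dx":0.154,"dy":-0.488,"dz":0,"rx":0,"ry":0,"rz":-0.944,"claw":-1},{"dx":0.154,"dy":-0.488,"dz":0,"rx":0,"ry":0,"rz":-0.944,"claw":-1},{"dx":0.154,"dy":-0.488,"dz":0,"rx":0,"ry":0,"rz":-0.944,"claw":-1},{"dx":0.154,"dy":-0.488,"dz":0,"rx":0,"ry":0,"rz":-0.944,"claw":-1},{"dx":0.154,"dy":-0.488,"dz":0,"rx":0,"ry":0,"rz":-0.944,"claw":-1},{"dx":0.154,"dy":-0.488,"dz":0,"rx":0,"ry":0,"rz":-0.944,"claw":-1},{"dx":0.154,"dy":-0.488,"dz":0,"rx":0,"ry":0,"rz":-0.944,"claw":-1},{"dx":0.154,"dy":-0.488,"dz":0,"rx":0,"ry":0,"rz":-0.944,"claw":-1},{"dx":0.154,"dy":-0.488,"dz":0,"rx":0,"ry":0,"rz":-0.944,"claw":-1}]}}

```text
time_s: 43.17
position: [0.5202, 0.2488, 0.2414]
tool_rot: [-0.002, 0.324, 0.946, -0.001]
contact_force: [0.8, -0.2, -2.2]
gripper_width: 0.02
grasp_force: 40.0
```

{"op": "jog_arm", "data": {"series": [{"dx":0.154,"dy":-0.488,"dz":0,"rx":0,"ry":0,"rz":-0.944,"claw":-1},{"dx":0.154,"dy":-0.488,"dz":0,"rx":0,"ry":0,"rz":-0.944,"claw":-1},{"dx":0.154,"dy":-0.488,"dz":0,"rx":0,"ry":0,"rz":-0.944,"claw":-1},{"dx":0.154,"dy":-0.488,"dz":0,"rx":0,"ry":0,"rz":-0.944,"claw":-1},{"dx":0.154,"dy":-0.488,"dz":0,"rx":0,"ry":0,"rz":-0.944,"claw":-1},{"dx":0.154,"dy":-0.488,"dz":0,"rx":0,"ry":0,"rz":-0.944,"claw":-1},{"dx":0.154,"dy":-0.488,"dz":0,"rx":0,"ry":0,"rz":-0.944,"claw":-1},{"dx":0.154,"dy":-0.488,"dz":0,"rx":0,"ry":0,"rz":-0.944,"claw":-1},{"dx":0.154,"dy":-0.488,"dz":0,"rx":0,"ry":0,"rz":-0.944,"claw":-1},{"dx":0.154,"dy":-0.488,"dz":0,"rx":0,"ry":0,"rz":-0.944,"claw":-1}]}}

```text
time_s: 44.0
position: [0.5818, 0.054, 0.2414]
tool_rot: [-0.002, 0.613, 0.79, -0.001]
contact_force: [0.5, -0.3, -1.9]
gripper_width: 0.0199
grasp_force: 40.0
```

{"op": "jog_arm", "data": {"series": [{"dx":0.154,"dy":-0.488,"dz":0,"rx":0,"ry":0,"rz":-0.944,"claw":-1},{"dx":0.154,"dy":-0.488,"dz":0,"rx":0,"ry":0,"rz":-0.944,"claw":-1},{"dx":0.154,"dy":-0.488,"dz":0,"rx":0,"ry":0,"rz":-0.944,"claw":-1},{"dx":0.154,"dy":-0.488,"dz":0,"rx":0,"ry":0,"rz":-0.944,"claw":-1},{"dx":0,"dy":0,"dz":0,"rx":0,"ry":0,"rz":0,"claw":-1},{"dx":0,"dy":0,"dz":0,"rx":0,"ry":0,"rz":0,"claw":-1},{"dx":0,"dy":0,"dz":0,"rx":0,"ry":0,"rz":0,"claw":-1}]}}

```text
time_s: 44.58
position: [0.6066, -0.0226, 0.2423]
tool_rot: [-0.001, 0.71, 0.704, -0.001]
contact_force: [0.7, 0.2, -2.0]
gripper_width: 0.0197
grasp_force: 40.0
```

Run:
```python
from h import *
print(tool(),sense()['gripper_width'],sense()['grasp_force'])
P=get_image("wrist");I=P["image"].astype(int);C=cloud(P)
m=((I.max(-1)-I.min(-1)<30)&(I.min(-1)>85)&(C[...,2]>.2)&(C[...,2]<.27)&(C[...,1]>-.03)&(abs(C[...,0]-.608)<.06))
q=C[m];print(m.sum())
for a,b in((.02,.05),(.05,.08),(.08,.11),(.11,.14),(.14,.17)):
    k=(q[:,1]>a)&(q[:,1]<b)
    if k.sum()>5: print(a,k.sum(),np.percentile(q[k,0],[3,97]).round(4),np.median(q[k,2]).round(4))
print("ymax",np.percentile(q[:,1],99.5))
```

```text
(array([ 0.6066, -0.0226,  0.2423]), 'phi -0.43', 'z', array([-0.003,  0.001, -1.   ]), 't 44.6') 0.019719030874960693 39.988850355148315
9945
0.02 2307 [0.5933 0.6211] 0.2366
0.05 2637 [0.5935 0.6215] 0.2365
0.08 2891 [0.5939 0.6217] 0.2366
0.11 480 [0.5939 0.6219] 0.2366
ymax 0.11409111994035502
```

{"op": "jog_arm", "data": {"series": [{"dx":0.03,"dy":-0.01,"dz":-0.6,"rx":0,"ry":0,"rz":0,"claw":-1},{"dx":0,"dy":0,"dz":-0.9,"rx":0,"ry":0,"rz":0,"claw":-1},{"dx":0,"dy":0,"dz":-0.9,"rx":0,"ry":0,"rz":0,"claw":-1},{"dx":0,"dy":0,"dz":-0.6,"rx":0,"ry":0,"rz":0,"claw":-1},{"dx":0,"dy":0,"dz":-0.3,"rx":0,"ry":0,"rz":0,"claw":-1},{"dx":0,"dy":0,"dz":-0.2,"rx":0,"ry":0,"rz":0,"claw":-1},{"dx":0,"dy":0,"dz":0,"rx":0,"ry":0,"rz":0,"claw":-1},{"dx":0,"dy":0,"dz":0,"rx":0,"ry":0,"rz":0,"claw":-1},{"dx":0,"dy":0,"dz":0,"rx":0,"ry":0,"rz":0,"claw":-1}]}}

```text
time_s: 45.38
position: [0.6103, -0.0239, 0.1062]
tool_rot: [0.002, 0.71, 0.704, 0.001]
contact_force: [0.1, -0.2, -2.9]
gripper_width: 0.0196
grasp_force: 40.0
```

```bash
python3 -c "
from h import *
print(tool(),sense()['contact_force'])"
```

```text
(array([ 0.6103, -0.0239,  0.1062]), 'phi -0.46', 'z', array([ 0.004, -0.001, -1.   ]), 't 45.4') [ 0.10694421 -0.23974089 -2.90965458]
```

{"op": "jog_arm", "data": {"series": [{"dx":-0.02,"dy":0,"dz":-0.2,"rx":0,"ry":0,"rz":0,"claw":-1},{"dx":0,"dy":0,"dz":-0.2,"rx":0,"ry":0,"rz":0,"claw":-1},{"dx":0,"dy":0,"dz":0,"rx":0,"ry":0,"rz":0,"claw":-1},{"dx":0,"dy":0,"dz":0,"rx":0,"ry":0,"rz":0,"claw":-1}]}}

```text
time_s: 45.72
position: [0.6073, -0.0236, 0.087]
tool_rot: [-0.001, 0.71, 0.704, -0.0]
contact_force: [1.2, 0.7, -2.9]
gripper_width: 0.0197
grasp_force: 40.0
```

{"op": "jog_arm", "data": {"series": [{"dx":0,"dy":0,"dz":-0.08,"rx":0,"ry":0,"rz":0,"claw":-1},{"dx":0,"dy":0,"dz":0,"rx":0,"ry":0,"rz":0,"claw":-1}]}}

```text
time_s: 45.88
position: [0.6078, -0.0237, 0.0843]
tool_rot: [-0.0, 0.71, 0.704, -0.0]
contact_force: [0.8, -0.0, -3.0]
gripper_width: 0.0197
grasp_force: 40.0
```

{"op": "jog_arm", "data": {"series": [{"dx":0.01,"dy":0,"dz":-0.04,"rx":0,"ry":0,"rz":0,"claw":-1},{"dx":0,"dy":0,"dz":0,"rx":0,"ry":0,"rz":0,"claw":-1}]}}

```text
time_s: 46.05
position: [0.6084, -0.0238, 0.0829]
tool_rot: [-0.0, 0.71, 0.704, -0.0]
contact_force: [-0.5, 0.2, -3.2]
gripper_width: 0.0197
grasp_force: 40.0
```

{"op": "jog_arm", "data": {"series": [{"dx":0,"dy":0,"dz":-0.03,"rx":0,"ry":0,"rz":0,"claw":-1},{"dx":0,"dy":0,"dz":0,"rx":0,"ry":0,"rz":0,"claw":-1}]}}

```text
time_s: 46.22
position: [0.6087, -0.0238, 0.0824]
tool_rot: [0.0, 0.71, 0.704, 0.0]
contact_force: [-1.7, 0.3, 0.4]
gripper_width: 0.0198
grasp_force: 40.0
```

{"op": "jog_arm", "data": {"series": [{"dx":0,"dy":0,"dz":-0.015,"rx":0,"ry":0,"rz":0,"claw":-1},{"dx":0,"dy":0,"dz":0,"rx":0,"ry":0,"rz":0,"claw":-0.2},{"dx":0,"dy":0,"dz":0,"rx":0,"ry":0,"rz":0,"claw":-0.2},{"dx":0,"dy":0,"dz":0,"rx":0,"ry":0,"rz":0,"claw":-0.2},{"dx":0,"dy":0,"dz":0,"rx":0,"ry":0,"rz":0,"claw":-0.2},{"dx":0,"dy":0,"dz":0.3,"rx":0,"ry":0,"rz":0,"claw":-0.2},{"dx":0,"dy":0,"dz":0.7,"rx":0,"ry":0,"rz":0,"claw":-0.2},{"dx":0,"dy":0,"dz":1,"rx":0,"ry":0,"rz":0,"claw":0.2}]}}

```text
time_s: 46.88
position: [0.6058, -0.0232, 0.159]
tool_rot: [-0.003, 0.71, 0.704, -0.002]
contact_force: [0.5, -0.3, -0.2]
gripper_width: 0.0415
grasp_force: 0.0
```

{"op": "jog_arm", "data": {"series": [{"dx":0,"dy":0,"dz":1,"rx":0,"ry":0,"rz":0,"claw":0.5},{"dx":0,"dy":0,"dz":1,"rx":0,"ry":0,"rz":0,"claw":0.5},{"dx":0,"dy":0,"dz":1,"rx":0,"ry":0,"rz":0,"claw":0.8},{"dx":0,"dy":0,"dz":1,"rx":0,"ry":0,"rz":0,"claw":1},{"dx":0,"dy":0,"dz":0.8,"rx":0,"ry":0,"rz":0,"claw":1},{"dx":0,"dy":0,"dz":0,"rx":0,"ry":0,"rz":0,"claw":1},{"dx":0,"dy":0,"dz":0,"rx":0,"ry":0,"rz":0,"claw":1},{"dx":0,"dy":0,"dz":0,"rx":0,"ry":0,"rz":0,"claw":1}]}}

```text
time_s: 47.55
position: [0.6079, -0.0237, 0.3528]
tool_rot: [-0.0, 0.71, 0.704, -0.0]
contact_force: [-0.8, 0.0, -0.3]
gripper_width: 0.093
grasp_force: 0.0
```

Run:
```python
from h import *
print(tool(),sense()['gripper_width'])
P=get_image("wrist");save(P,"w9.png",f=1.5);I=P["image"].astype(int);C=cloud(P)
m=((I.max(-1)-I.min(-1)<30)&(I.min(-1)>85)&(abs(C[...,0]-.608)<.018)&(C[...,2]>.06)&(C[...,2]<.1))
q=C[m]
for a in np.arange(-.2,.16,.03):
    k=(q[:,1]>a)&(q[:,1]<a+.03)
    if k.sum()>10: print(a.round(2),k.sum(),np.percentile(q[k,0],[3,97]).round(4),np.median(q[k,2]).round(4))
print("y",np.percentile(q[:,1],[.3,99.7]))
b=((I.max(-1)-I.min(-1)<30)&(I.min(-1)>85)&(abs(C[...,2]-.066)<.005)&(abs(C[...,0]-.608)>.02)&(abs(C[...,0]-.608)<.06)).astype(np.uint8)
n,L,S,ce=cv2.connectedComponentsWithStats(b)
for i in range(1,n):
    if S[i,4]>25: print("bar end",np.median(C[L==i],0).round(4),S[i,4])
```

```text
(array([ 0.6079, -0.0237,  0.3528]), 'phi -0.48', 'z', array([-0.001,  0.   , -1.   ]), 't 47.5') 0.09304425846789702
-0.2 180 [0.5918 0.6206] 0.0765
-0.17 290 [0.5922 0.6206] 0.0765
-0.14 338 [0.5925 0.6243] 0.0765
-0.11 336 [0.5933 0.6223] 0.0765
-0.08 205 [0.5935 0.6223] 0.0766
-0.05 156 [0.5905 0.6257] 0.0761
-0.02 140 [0.5914 0.6257] 0.0762
0.01 441 [0.5916 0.6238] 0.0766
0.04 456 [0.5923 0.6238] 0.0763
0.07 482 [0.5912 0.6248] 0.0763
0.1 442 [0.5964 0.6237] 0.0765
0.13 197 [0.5953 0.6252] 0.0763
y [-0.18791418  0.14100863]
bar end [0.5744 0.0747 0.0654] 448
bar end [0.6438 0.0742 0.0653] 537
bar end [0.6443 0.0131 0.0655] 388
bar end [0.574  0.0136 0.0655] 340
bar end [ 0.5744 -0.0404  0.0656] 255
bar end [ 0.6448 -0.0409  0.0655] 304
bar end [ 0.5753 -0.1296  0.0656] 111
bar end [ 0.6445 -0.1303  0.0654] 131
```

View pics/w9.png

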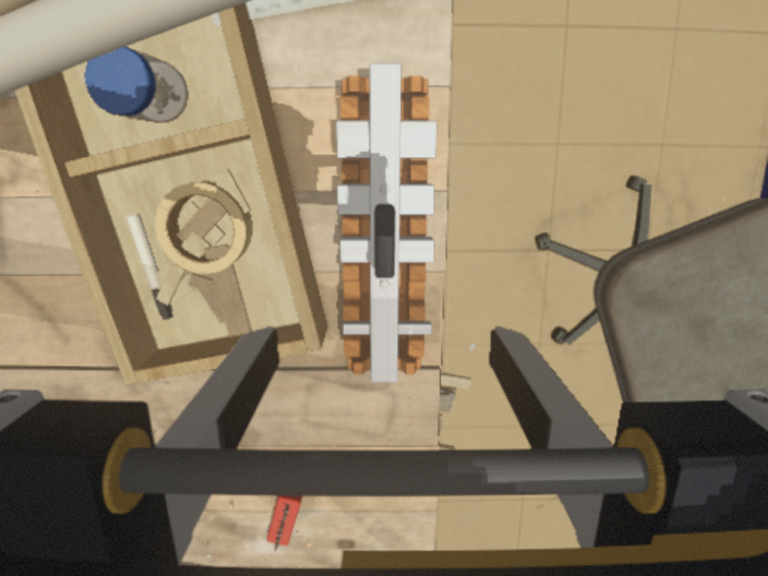

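The hold-down lies flat in both notches, top at 76.5 mm along its whole length. The four bars are level at 66 mm under it, with native px ends around (257,90) to (257,219).

```bash
python3 -c "
from plant import ticket
print(ticket.job_done())"
```

```text
the job is handed in; nothing more can be done
None
```

The job is handed in: the 36, 30, 24 and 12 mm bars are seated in their slots (no 18 mm bar was found on the bench), and the hold-down is back flat in both end-post notches, at about 48 s of the 210 s allowed.

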